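# Set out repair-bench pieces on their outlined pads, glass last

## Task

Set each of the four pieces (titanium shell, gauge block, vial rack, petri dish) upright on the rubber pad whose white outline matches its shape and size, centred and lined up with the outline. Leave the glass petri dish untouched where it is until the other three are in place, then set it on its pad last. Let go of everything and leave the bottle and the screwdriver where they are.

Things in the scene. Friction and masses are not known exactly. Their poses are not given: they have to be found in the camera images.
- shell: Titanium implant shell (hip cup, dome upward): a round grey metal piece 44 mm in diameter, straight-sided up to 18 mm, then a dome up to 32.5 mm with three small dark holes, about 110 g; origin at the centre of its underside, z up when it stands as it should. Loose, stands upright on the bench at the start. Grip the straight sides.
- dish: Green glass petri dish, open upward, 62 mm outer diameter, 17 mm high, wall and floor 3 mm, about 35 g; origin at the centre of its underside, z up when it stands as it should. Loose, stands upright on the bench at the start. 
- block: Brushed aluminium gauge block, 60 mm (its x) by 30 mm (its y) by 20 mm high, about 100 g; origin at the centre of its underside, z up when it stands as it should. Loose, stands upright on the bench at the start. 
- rack: Amber plastic vial rack, empty, 96 mm (its x) by 36 mm (its y) by 32 mm high, with a row of four 16 mm holes along x in its top, about 70 g; origin at the centre of its underside, z up when it stands as it should. Loose, stands upright on the bench at the start. 
- pad_shell: The shell's pad: small round fixed black rubber pad, 4 mm thick, lying flat on the bench, with a thin white line showing the piece's footprint; origin at the centre of its underside, so its top is 4 mm above the origin; pad 64 mm in diameter, white circle 44 mm.
- pad_dish: The petri dish's pad: large round fixed black rubber pad, 4 mm thick, lying flat on the bench, with a thin white line showing the piece's footprint; origin at the centre of its underside, so its top is 4 mm above the origin; pad 82 mm in diameter, white circle 62 mm.
- pad_block: The gauge block's pad: short rectangular fixed black rubber pad, 4 mm thick, lying flat on the bench, with a thin white line showing the piece's footprint; origin at the centre of its underside, so its top is 4 mm above the origin; pad 80 mm (its x) by 50 mm (its y), white rectangle 60 by 30 mm.
- pad_rack: The vial rack's pad: long rectangular fixed black rubber pad, 4 mm thick, lying flat on the bench, with a thin white line showing the piece's footprint; origin at the centre of its underside, so its top is 4 mm above the origin; pad 116 mm (its x) by 56 mm (its y), white rectangle 96 by 36 mm.
- bottle: Bystander: white plastic bottle, 48 mm in diameter, 100 mm tall, standing at the left side of the work; origin at the centre of its underside. Not to be moved.
- driver: Bystander: screwdriver 170 mm long, lying along its x axis (roughly away from the robot) at the right side of the work; origin at its underside at mid-length. Not to be moved.
Not all that is in view belongs to the job. Of the things like the shell, leave any that is yellow; of the rest the larger one is meant.

How it is judged:
By the outcome, as a careful person would: the job done as asked, in the order asked, and still so for the second after the job is handed in, with the robot touching nothing.
It also fails if it takes over 104 s, if anything falls off the work surface, if the arm or the gripper's body presses on something with over 40 N, if the wrist force passes 120 N, or if a joint passes its speed limit or range.

## Robot

A 6-joint arm with a two-finger parallel gripper is mounted at the origin on the work surface. World frame = base frame: x ahead of the robot, y to its left, z up, the work surface at z = 0. Lengths are in mm, angles in degrees, forces in N, time in s.
With the tool pointing down it reaches from about 425 to 950 mm from the base axis. Payload 3.5 kg.
Tool frame: the origin (TCP) lies at the very end of the fingers, on their centre line; the grasp point (between the pads) lies 19 mm behind it; z points along the fingers, y is the direction in which the jaws open and shut (so a half turn about z gives the same grasp; the last joint's range is limited). The gripper opens to 85 mm and grips with 20 to 120 N. Pads are 22 mm wide; open, the fingers measure 114 mm over their backs; the gripper's body (76 mm by 85 mm) begins 54 mm behind the grasp point. The pads swing forward as they close: fully open they stand 13 mm farther back than shut.
Start: joints at [-75.459, 16.404, 90.338, -0, 73.258, -8.594], TCP at [265.239, -620.688, 203.925] pointing down, gripper open.
Joint ranges: [-158.93, 158.93], [-51.34, 127.21], [12.03, 142.37], [-87.48, 267.48], [13.55, 161.25], [-162.69, 162.69]. Speed limits (degrees/s): [159.86, 159.86, 180, 180, 180, 180].

## Interface

Orientations are given as [roll, pitch, yaw] about the fixed x, y, z axes, in that order (R = Rz(yaw) Ry(pitch) Rx(roll)).
In Python, from bench import observe, read_camera, camera_model, close_job gives the robot as it stands. The module is installed in compiled form; this text tells all that it offers.
- The arm moves only by the tool arm_command, never from a script. Its argument "motion" is a list of rows, each a list of 3 entries, a list of its own where there are three numbers: the turn, a rotation vector about the world's x, y, z in degrees, then the shift along the world's x, y, z in m, then the gripper's target within -1 to 1 (shut at 1, half-way at 0, fully open at -1). A call has 1 to 5 rows; each row is the pose to reach, as a shift and turn from the pose commanded when the call began; what a row does not reach only later rows make up. A row lasts 1/12 s, in which the tool goes at most 41.7 mm and 7.16 degrees, less where a joint would pass 70% of its speed; a pose out of reach is approached as far as the arm can. A call with a gripper value outside its range is refused whole. The fingers move at their own pace and stop on an object; "grip_force" is the grip in N (left out, the last holds). Time passes only in rows, so rows that repeat a pose let the fingers close. It gives the time, the measured TCP pose, the force and the opening at its end, in the units of the state.
- observe(): the state, without advancing time (a new reading comes with each control period).
- read_camera(name): name is "side" or "top" or "wrist"; returns the picture (400x640x3 uint8, red, green, blue); there is no depth.
- camera_model(name): a dict with "vfov" (degrees; the focal length in pixels is half the picture's height over the tangent of half this angle, whatever the lens; pixels are square), "cx", "cy" (the principal point, pixels), "world_from_camera" (4x4, takes a point from camera to world coordinates); the wrist camera has in their place "T_tool_cam" (4x4, takes a point from camera to tool coordinates, whose origin is the TCP and whose axes are the flange's). Camera axes: x right, y down, z forward; pixel columns grow to the right and rows downward; lengths in mm; the calibration is good to about 2 mm. The wrist camera is an equidistant fisheye: a pixel r from the principal point sees the ray r / f radians off the axis. A picture is of the moment at which its call begins: read the wrist's pose just before it. camera_model takes no time and is no camera call.
- close_job(): hands the job in, once; it reports no verdict.
The state is a dict: "t": time; "q": joint angles; "dq": joint speeds; "joint_efforts": joint torques, N m; "position": TCP position; "ee_rot": TCP orientation; "ft_force": force on the tool from outside, world axes, zero at the start; "ft_torque": the same for the moment, N m; "gripper_width": opening from 0.0 (shut) to 1.0 (fully open).
Only numpy, scipy, OpenCV 4.12 (cv2) and the standard library are available. Lean on these libraries where they do the work, as an engineer would, in place of code of your own. Each camera call takes 0.05 s, during which the arm holds its last target.

## Working session

There is one attempt and no reset: what is moved stays moved. The work goes in short steps, Python scripts to look and compute and a tool call to move; the robot and the scene stay as the last step left them, time stands still between calls to the robot, and variables do not carry over. Pictures are saved under pics/ and viewed, and the job is handed in when it is done.

Besides the shell and the picture viewer there is one more tool, called after "Call:" as name(argument=value, ...), one argument or row to a line, values as JSON. arm_command: Moves the arm, as the interface text tells. Its arguments: {"type":"object","properties":{"motion":{"type":"array","items":{"type":"array"}},"grip_force":{"type":"number"}},"required":["motion"]}

```bash
mkdir -p pics; ls
python3 - <<'E'
from bench import observe, read_camera, camera_model
import cv2
s=observe();print(s)
for n in ("side","top","wrist"):
    im=read_camera(n);cv2.imwrite(f"pics/{n}0.png",im[:,:,::-1])
    print(n,camera_model(n))
E
```

```text
pics
{'t': 0.0, 'q': array([-7.54591158e+01,  1.64543250e+01,  9.04229698e+01,  1.59315979e-03,
        7.32589992e+01, -8.59431130e+00]), 'dq': array([ 0.01291575,  0.13525371, -0.05718065, -0.01044663, -0.02987346,
       -0.03612833]), 'joint_efforts': array([-1.59796687e-04, -4.05984449e+01, -2.92623067e+01, -1.77728843e-04,
        5.91257049e-03,  2.75559309e-07]), 'position': array([ 265.05978824, -619.99338247,  202.53543924]), 'ee_rot': array([-1.79865464e+02, -2.18747936e-02,  2.31347091e+01]), 'ft_force': array([-0.32149157, -1.04428422, -0.22774379]), 'ft_torque': array([-0.05279676, -0.01837873,  0.01769213]), 'gripper_width': 1.0023576234697635}
side {'vfov': 53.550333454138325, 'cx': 310.4632306146573, 'cy': 196.47786679754083, 'world_from_camera': array([[-9.84846705e-01, -1.32266419e-01,  1.12172019e-01,
         4.74757267e+02],
       [-1.73244370e-01,  7.20629073e-01, -6.71327139e-01,
         6.80627135e+02],
       [ 7.95961855e-03, -6.80587491e-01, -7.32623581e-01,
         8.00712523e+02],
       [ 0.00000000e+00,  0.00000000e+00,  0.00000000e+00,
         1.0
[... 203 characters left out ...]
,
       [-9.99352171e-01, -2.58242838e-02,  2.50668229e-02,
        -1.99360788e+01],
       [-2.09697049e-02, -1.48239477e-01, -9.88729148e-01,
         1.28999817e+03],
       [ 0.00000000e+00,  0.00000000e+00,  0.00000000e+00,
         1.00000000e+00]])}
wrist {'vfov': 65.70646984690485, 'cx': 321.24509615325985, 'cy': 190.60511593300336, 'T_tool_cam': array([[-2.95109829e-04, -9.48601302e-01, -3.16473511e-01,
         8.23390240e+01],
       [ 9.99999956e-01, -2.88909033e-04, -6.65153028e-05,
        -3.01706296e-01],
       [-2.83355533e-05, -3.16473517e-01,  9.48601345e-01,
        -1.70241569e+02],
       [ 0.00000000e+00,  0.00000000e+00,  0.00000000e+00,
         1.00000000e+00]])}
```

View pics/top0.png

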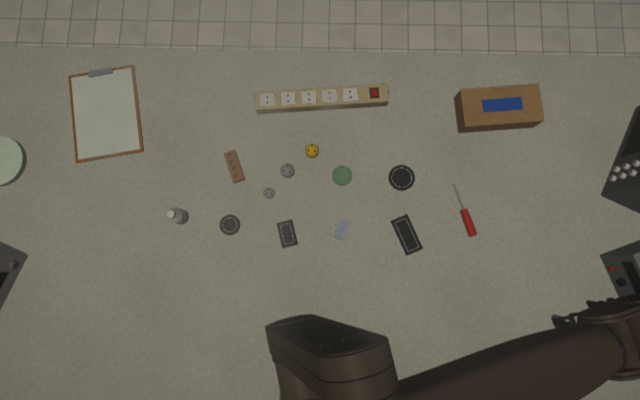

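View pics/side0.png

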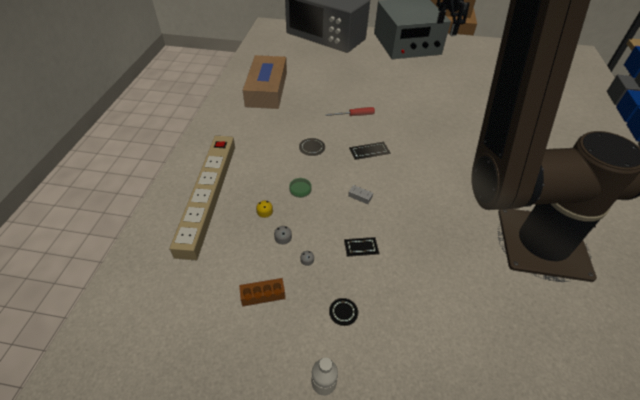

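View pics/wrist0.png

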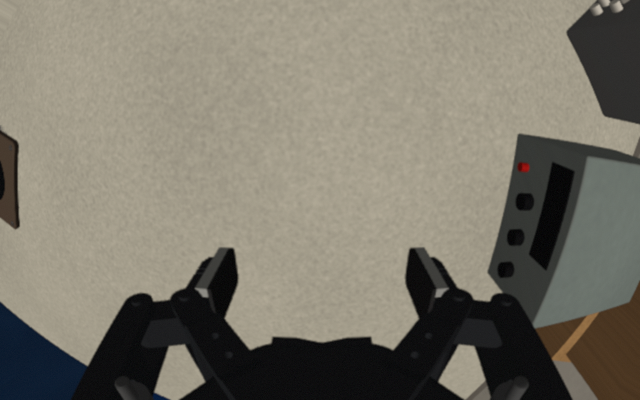

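```bash
cat > h.py <<'E'
import numpy as np, cv2
from scipy.spatial.transform import Rotation as R
from bench import observe, read_camera, camera_model
def pose(s=None):
    s=s or observe(); T=np.eye(4); T[:3,:3]=R.from_euler('xyz',s['ee_rot'],degrees=True).as_matrix(); T[:3,3]=s['position']; return T
def snap(name,save):
    T=pose() if name=='wrist' else None
    im=read_camera(name)[:,:,::-1].copy(); cv2.imwrite(f"pics/{save}.png",im)
    if T is not None: np.save(f"pics/{save}.npy",T)
    return im,T
def cast(name,px,z,T=None):
    m=camera_model(name); f=200/np.tan(np.radians(m['vfov']/2))
    px=np.atleast_2d(np.asarray(px,float)); u=(px-[m['cx'],m['cy']])
    if name=='wrist':
        r=np.linalg.norm(u,axis=1); th=r/f; k=np.where(r>1e-9,np.sin(th)/np.maximum(r,1e-9),1/f)
        d=np.c_[u*k[:,None],np.cos(th)]; W=T@m['T_tool_cam']
    else:
        d=np.c_[u/f,np.ones(len(u))]; W=m['world_from_camera']
    d=d@W[:3,:3].T; o=W[:3,3]
    return (o+d*((z-o[2])/d[:,2])[:,None])[:,:2]
E
python3 - <<'E'
from h import *
top={'shellL':(287,171,16),'small':(269,193,10),'yellow':(312,150,16),'rack':(234,166,32),'dish':(342,176,10),'block':(342,228,20),'pshell':(229,224,4),'pblock':(287,233,4),'pdish':(401,177,4),'prack':(406,234,4),'bottle':(175,215,90),'driverhandle':(468,222,10),'drtip':(454,184,5)}
for k,(a,b,z) in top.items(): print(k,cast('top',(a,b),z).round())
side={'shellL':(283,234,16),'small':(307,257,12),'rack':(262,292,16),'dish':(300,187,8),'block':(360,194,10),'pshell':(343,311,4),'pblock':(361,246,4),'pdish':(312,146,4),'prack':(369,150,4),'bottle':(323,375,50)}
for k,(a,b,z) in side.items(): print(k,cast('side',(a,b),z).round())
im=cv2.imread('pics/top0.png')[120:260,160:480]; cv2.imwrite('pics/topcrop.png',cv2.resize(im,None,fx=2.5,fy=2.5,interpolation=cv2.INTER_CUBIC))
E
```

```text
shellL [[639. 101.]]
small [[569. 155.]]
yellow [[708.  25.]]
rack [[647. 264.]]
dish [[628. -71.]]
block [[466. -74.]]
pshell [[469. 275.]]
pblock [[447.  94.]]
pdish [[ 631. -256.]]
prack [[ 454. -271.]]
bottle [[485. 415.]]
driverhandle [[ 495. -458.]]
drtip [[ 613. -419.]]
shellL [[640.  99.]]
small [[570. 153.]]
rack [[650. 264.]]
dish [[631. -76.]]
block [[464. -78.]]
pshell [[469. 271.]]
pblock [[446.  92.]]
pdish [[ 629. -261.]]
prack [[ 453. -275.]]
bottle [[490. 426.]]
```

View pics/topcrop.png

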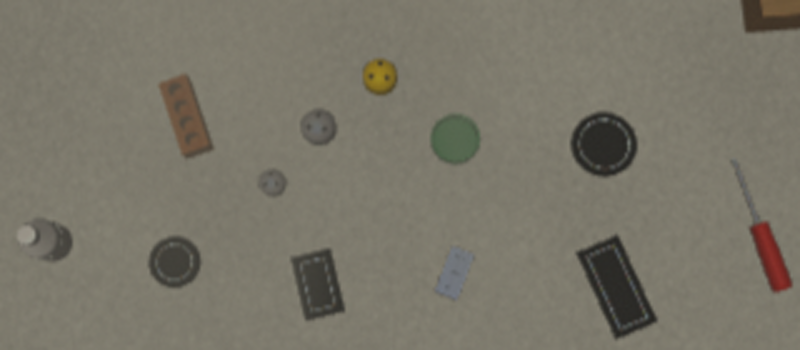

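Call:
arm_command(
  motion=[
    [[0, 0, 0], [0.02, 0.041, 0.005], -1],
    [[0, 0, 0], [0.04, 0.082, 0.01], -1],
    [[0, 0, 0], [0.06, 0.12, 0.02], -1],
    [[0, 0, 0], [0.08, 0.155, 0.03], -1],
    [[0, 0, 0], [0.1, 0.19, 0.045], -1],
  ],
)

```text
t: 0.57
position: [359.7, -437.9, 243.8]
ee_rot: [-179.8, 0.0, 23.1]
ft_force: [1.2, -0.4, -0.2]
gripper_width: 1.0
```

Call:
arm_command(
  motion=[
    [[0, 0, -5], [0.02, 0.035, 0], -1],
    [[0, 0, -10], [0.04, 0.07, 0], -1],
    [[0, 0, -15], [0.06, 0.105, 0], -1],
    [[0, 0, -20], [0.08, 0.14, 0], -1],
    [[0, 0, -23], [0.1, 0.17, 0], -1],
  ],
)

```text
t: 0.98
position: [460.1, -268.0, 244.9]
ee_rot: [-180.0, 0.0, -0.1]
ft_force: [1.4, -0.1, 0.6]
gripper_width: 0.998
```

Call:
arm_command(
  motion=[
    [[0, 0, 0], [0.015, 0.035, 0], -1],
    [[0, 0, 0], [0.025, 0.07, 0], -1],
    [[0, 0, 0], [0.035, 0.1, 0], -1],
    [[0, 0, 0], [0.035, 0.1, 0], -1],
  ],
)

```text
t: 1.32
position: [495.5, -165.6, 244.7]
ee_rot: [-179.9, -0.0, 0.5]
ft_force: [-0.3, -0.4, 0.5]
gripper_width: 1.002
```

Run:
```python
from h import *
s=observe();print(s['t'],s['position'],s['ee_rot'],np.abs(s['dq']).max())
snap('wrist','w1')
```

```text
1.3167 [ 495.51747026 -165.60452514  244.72165276] [-1.79859816e+02 -1.20361523e-02  4.56970297e-01] 4.057493923308008
```

View pics/w1.png

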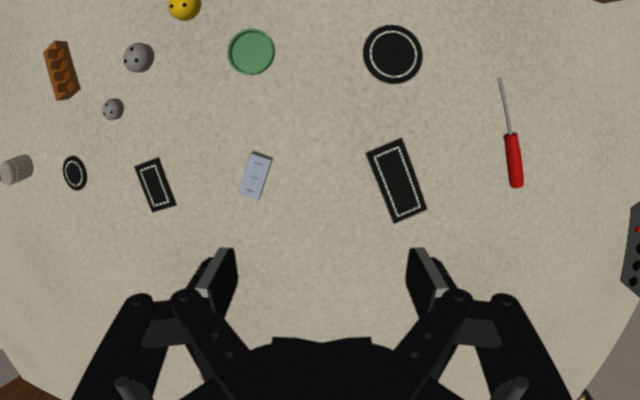

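```bash
cat >> h.py <<'E'
def masks(im):
    hsv=cv2.cvtColor(im,cv2.COLOR_BGR2HSV); h,s,v=cv2.split(hsv)
    o={}
    o['dark']=(v<75)
    o['green']=(h>40)&(h<90)&(s>70)
    o['blue']=(h>100)&(h<135)&(s>25)&(v>90)
    o['orange']=(h<18)&(s>120)&(v>60)
    return {k:m.astype(np.uint8)*255 for k,m in o.items()}
def blob(m,xy,close=5):
    m=cv2.morphologyEx(m,cv2.MORPH_CLOSE,np.ones((close,close),np.uint8))
    cs,_=cv2.findContours(m,cv2.RETR_EXTERNAL,cv2.CHAIN_APPROX_NONE)
    cs=[c for c in cs if cv2.contourArea(c)>40]
    return min(cs,key=lambda c:np.hypot(*(c[:,0].mean(0)-xy)))[:,0].astype(float)
def rect(P):
    (c,(w,h),a)=cv2.minAreaRect(P.astype(np.float32))
    if w<h: w,h,a=h,w,a+90
    a=(a+90)%180-90
    return np.round(c,1),round(w,1),round(h,1),round(a,1)
def circ(P):
    e=cv2.fitEllipse(P.astype(np.float32)); return np.round(e[0],1),np.round(e[1],1)
E
python3 - <<'E'
from h import *
im=cv2.imread('pics/w1.png');T=np.load('pics/w1.npy');M=masks(im)
for n,k,xy,z,f in [('prack','dark',(396,180),4,rect),('pblock','dark',(155,184),4,rect),('pshell','dark',(75,173),4,circ),('pdish','dark',(393,54),4,circ),('dish','green',(251,52),17,circ),('block','blue',(256,175),20,rect),('rack','orange',(62,70),32,rect)]:
    b=blob(M[k],xy); print(n,b.min(0),b.max(0),f(cast('wrist',b,z,T)))
print(cast('wrist',(138,57),16,T),cast('wrist',(113,109),12,T))
c=im[10:210,20:280];cv2.imwrite('pics/w1c.png',cv2.resize(c,None,fx=3,fy=3))
E
```

```text
prack [366. 138.] [426. 222.] (array([ 454.5, -272.5]), 115.1, 54.6, 24.7)
pblock [135. 158.] [175. 211.] (array([447.1,  92.6]), 78.0, 50.0, 15.5)
pshell [ 63. 156.] [ 86. 189.] (array([469.9, 270.8]), array([60.5, 62.2]))
pdish [363.  25.] [421.  83.] (array([ 631.2, -257.4]), array([78.6, 79.4]))
dish [228.  29.] [273.  73.] (array([631.5, -72.7]), array([57.9, 60.3]))
block [240. 154.] [269. 197.] (array([465.4, -74. ]), 55.9, 27.2, -20.5)
rack [44. 41.] [79. 99.] (array([649.6, 251.6]), 106.0, 59.4, 21.2)
[[642.270976    96.87445941]] [[570.82633052 151.57940908]]
```

View pics/w1c.png

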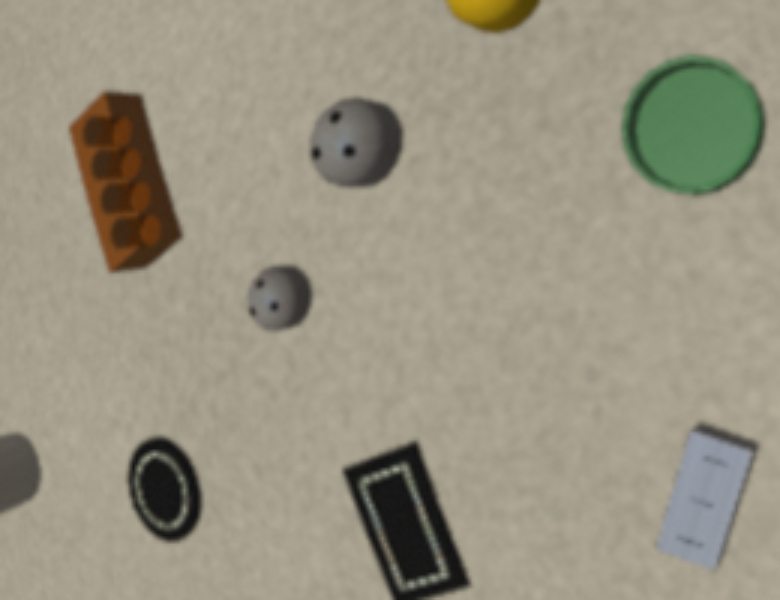

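Call:
arm_command(
  motion=[
    [[0, 0, -7], [-0.008, 0.02, -0.03], -1],
    [[0, 0, -14], [-0.016, 0.045, -0.06], -1],
    [[0, 0, -20.5], [-0.026, 0.07, -0.09], -1],
    [[0, 0, -20.5], [-0.035, 0.087, -0.119], -1],
    [[0, 0, -20.5], [-0.035, 0.087, -0.119], -1],
  ],
)

```text
t: 1.78
position: [452.8, -79.9, 118.5]
ee_rot: [-180.0, 0.9, -20.3]
ft_force: [-1.6, 0.3, -0.8]
gripper_width: 0.996
```

Run:
```python
from h import *
s=observe();print(s['t'],s['position'],s['ee_rot'],np.abs(s['dq']).max())
im,T=snap('wrist','w2');M=masks(im);print(observe()['position'])
b=blob(M['blue'],(320,200)); print(b.min(0),b.max(0),rect(cast('wrist',b,20,T)))
```

```text
1.7833 [452.81362585 -79.89811864 118.51990094] [-179.95164567    0.88415579  -20.28761224] 7.121367673559221
[456.01842503 -82.17008648 122.15475356]
[296. 140.] [326. 200.] (array([465.1, -73.7]), 56.0, 26.7, -20.1)
```

View pics/w2.png

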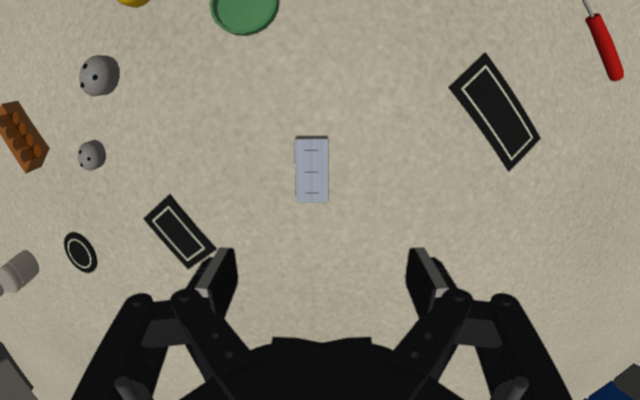

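Call:
arm_command(
  motion=[
    [[0, 0, 0], [0, 0, -0.03], -1],
    [[0, 0, 0], [0, 0, -0.06], -1],
    [[0, 0, 0], [0, 0, -0.06], -1],
    [[0, 0, 0], [0, 0, -0.06], -1],
    [[0, 0, 0], [0, 0, -0.06], -1],
  ],
)

```text
t: 2.25
position: [461.8, -85.3, 68.6]
ee_rot: [180.0, -0.2, -20.4]
ft_force: [-0.3, 0.0, 0.4]
gripper_width: 1.0
```

Run:
```python
from h import *
s=observe();print(s['t'],s['position'],s['ee_rot'],np.abs(s['dq']).max())
```

```text
2.25 [461.77705192 -85.27067768  68.58926869] [179.9785899   -0.23659455 -20.42125815] 1.124987469247369
```

Call:
arm_command(
  motion=[
    [[0, 0, 0], [0.003, 0.0115, -0.01], -1],
    [[0, 0, 0], [0.0034, 0.0115, -0.03], -1],
    [[0, 0, 0], [0.0034, 0.0115, -0.05], -1],
    [[0, 0, 0], [0.0034, 0.0115, -0.062], -1],
    [[0, 0, 0], [0.0034, 0.0115, -0.062], -1],
  ],
)

```text
t: 2.67
position: [463.3, -72.4, 4.1]
ee_rot: [180.0, 0.0, -20.4]
ft_force: [0.0, 1.2, -0.1]
gripper_width: 0.999
```

Run:
```python
from h import *
im,T=snap('wrist','w3')
s=observe();print(s['t'],s['position'],s['ee_rot'],np.abs(s['dq']).max())
```

```text
2.7167 [464.13327439 -72.7421239    5.2518583 ] [ 1.79994142e+02 -8.22877628e-02 -2.03760809e+01] 1.3503957639309907
```

View pics/w3.png

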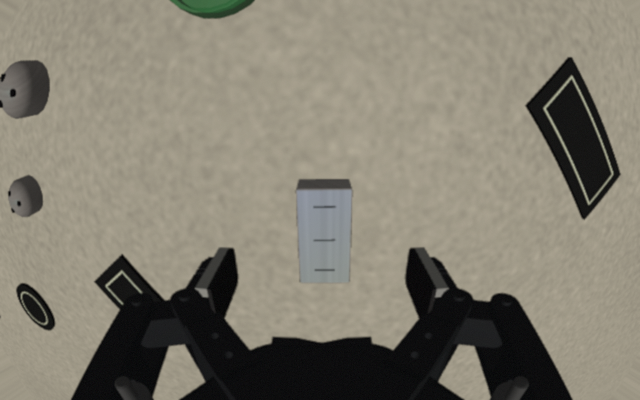

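Call:
arm_command(
  motion=[
    [[0, 0, 0], [0, -0.0005, -0.001], 0.5],
    [[0, 0, 0], [0, -0.0005, -0.001], 1],
    [[0, 0, 0], [0, -0.0005, -0.001], 1],
    [[0, 0, 0], [0, -0.0005, -0.001], 1],
    [[0, 0, 0], [0, -0.0005, -0.001], 1],
  ],
  grip_force=40,
)

```text
t: 3.13
position: [463.6, -72.7, 3.7]
ee_rot: [180.0, -0.1, -20.4]
ft_force: [0.7, -0.1, -1.0]
gripper_width: 0.3
```

Call:
arm_command(
  motion=[
    [[0, 0, 0], [0, 0, 0], 1],
    [[0, 0, 0], [0, 0, 0], 1],
    [[0, 0, 0], [0, 0, 0], 1],
  ],
)

```text
t: 3.38
position: [463.0, -72.5, 3.0]
ee_rot: [180.0, 0.0, -20.4]
ft_force: [-0.1, 0.1, -0.7]
gripper_width: 0.002
```

Run:
```python
from h import *
im,T=snap('wrist','w4')
s=observe();print(s['t'],s['position'],s['ee_rot'],np.abs(s['dq']).max(),s['gripper_width'])
im,_=snap('side','s1'); cv2.imwrite('pics/s1c.png',cv2.resize(im[100:260,240:500],None,fx=3,fy=3))
```

```text
3.4333 [462.98507996 -72.48569343   2.97341894] [ 1.79999988e+02  8.35245216e-03 -2.03634937e+01] 0.07888651057705681 0.0002775840683085988
```

View pics/w4.png

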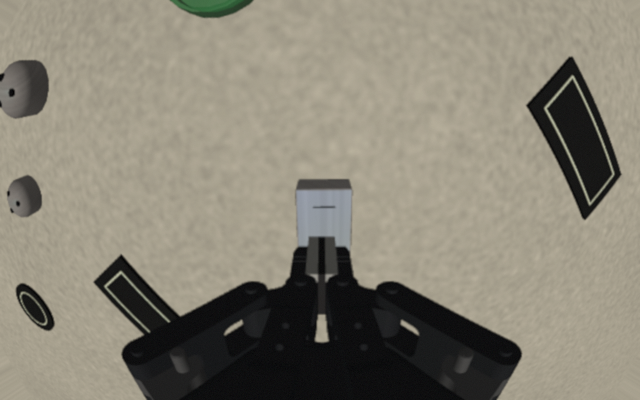

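View pics/s1c.png

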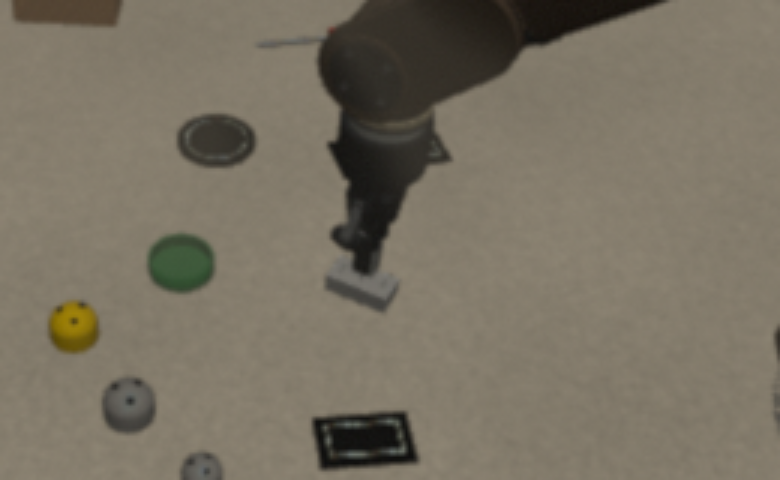

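Run:
```python
from h import *
for n in ('w1','w2','w3'):
    im=cv2.imread(f'pics/{n}.png');T=np.load(f'pics/{n}.npy');M=masks(im)
    b=blob(M['blue'],(320,200))
    for z in (20,0,-20): print(n,z,rect(cast('wrist',b,z,T)))
    for g in ((396,180),(495,110),(575,130)):
      try:
        b=blob(M['dark'],g); print(' pad',rect(cast('wrist',b,4,T)),rect(cast('wrist',b,-16,T)))
      except Exception as e: print(e)
# edges of block in w3
im=cv2.imread('pics/w3.png')
cv2.imwrite('pics/w3c.png',cv2.resize(im[160:300,280:370],None,fx=5,fy=4))
print(camera_model('top')['world_from_camera'][:3,3])
```

```text
w1 20 (array([465.1, -73.7]), 55.9, 27.2, -20.5)
w1 0 (array([459.4, -69.1]), 58.7, 28.6, -20.5)
w1 -20 (array([453.7, -64.5]), 61.6, 30.0, -20.5)
 pad (array([ 454.2, -272.3]), 115.1, 54.6, 24.7) (array([ 448.2, -277.5]), 120.7, 57.3, 24.7)
 pad (array([ 631. , -257.1]), 79.6, 79.1, -61.6) (array([ 633.6, -261.6]), 83.4, 83.0, -61.6)
 pad (array([ 243.4, -967.6]), 390.2, 89.9, 37.1) (array([  227.1, -1006.7]), 409.2, 94.3, 37.1)
w2 20 (array([465.1, -73.7]), 56.0, 26.7, -20.1)
w2 0 (array([460.1, -71.1]), 60.2, 28.7, -20.1)
w2 -20 (array([455.1, -68.5]), 64.4, 30.7, -20.1)
 pad (array([ 454.3, -272.2]), 115.8, 55.9, 24.8) (array([ 448.8, -283.8]), 124.0, 59.9, 24.8)
 pad (array([ 454.3, -272.2]), 115.8, 55.9, 24.8) (array([ 448.8, -283.8]), 124.0, 59.9, 24.8)
 pad (array([ 454.3, -272.2]), 115.8, 55.9, 24.8) (array([ 448.8, -283.8]), 124.0, 59.9, 24.8)
w3 20 (array([486.3, -76.5]), 18.1, 14.3, 69.6)
w3 0 (array([479.3, -73.4]), 20.5, 16.2, 69.6)
w3 -20 (array([472.3, -70.3]), 22.8, 18.0, 69.6)
 pad (array([490.6, -83.1]), 29.5, 4.2, 69.6) (array([484.8, -81.1]), 33.0, 4.7, 69.6)
 pad (array([ 454.4, -271.5]), 117.0, 57.3, 24.6) (array([ 444.3, -291.6]), 130.7, 64.0, 24.6)
 pad (array([ 454.4, -271.5]), 117.0, 57.3, 24.6) (array([ 444.3, -291.6]), 130.7, 64.0, 24.6)
[ 378.63727868  -19.93607883 1289.99816713]
```

View pics/w3c.png

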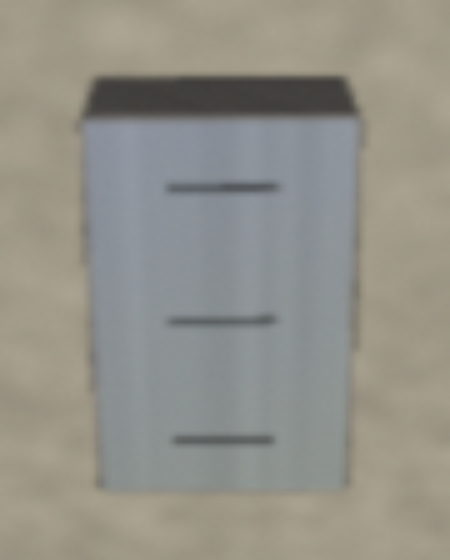

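```bash
python3 - <<'E'
from h import *
T=np.load('pics/w3.npy'); P=[(297,189),(351.5,189),(349.7,282),(300,282)]
for z in (20,10,0):
  p=cast('wrist',P,z,T); print(z,[round(float(np.linalg.norm(p[i]-p[(i+1)%4])),1) for i in range(4)],p.mean(0))
print(cast('wrist',[(299,179.5),(350,179.5)],0,T))
T=np.load('pics/w4.npy'); 
m=camera_model('wrist')['T_tool_cam']
f=200/np.tan(np.radians(camera_model('wrist')['vfov']/2))
for q in ([0,0,0],[0,0,-19],[11,0,0],[-11,0,0],[-11,0,-19],[11,0,-19]):
  c=np.linalg.inv(m)@np.array(q+[1.]); th=np.arctan2(np.hypot(c[0],c[1]),c[2]); 
  print(q, np.array([321.2,190.6])+f*th*c[:2]/np.hypot(c[0],c[1]))
E
python3 - <<'E'
import cv2
im=cv2.imread('pics/w4.png');cv2.imwrite('pics/w4c.png',cv2.resize(im[170:360,260:390],None,fx=3.1,fy=3.1))
E
```

```text
20 [28.7, 59.1, 30.0, 59.0] [464.55675894 -74.00251213]
10 [30.5, 63.0, 32.0, 62.9] [459.64041943 -72.30359024]
0 [32.4, 66.8, 33.9, 66.7] [454.72407991 -70.60466836]
[[496.81159757 -70.02590584]
 [486.37176824 -98.14120685]]
[0, 0, 0] [322.63311894 229.70965738]
[0, 0, -19] [322.76699062 244.54746607]
[11, 0, 0] [322.66001948 213.05476028]
[-11, 0, 0] [322.60485596 245.54590254]
[-11, 0, -19] [322.72973358 261.43338435]
[11, 0, -19] [322.80292506 226.60304175]
```

View pics/w4c.png

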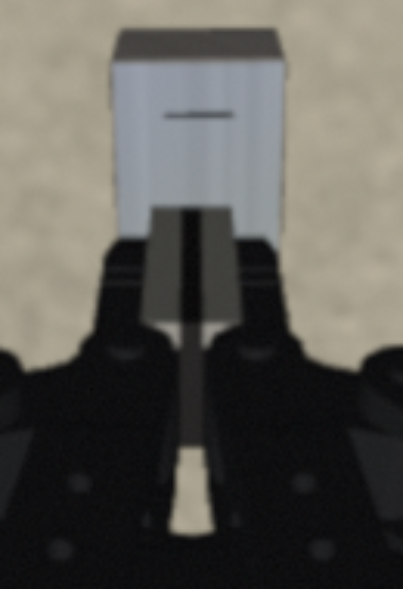

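Run:
```python
from h import *
for z in (0,10,20,30,40): print(z,cast('side',(361.7,190),z).round(1))
m=camera_model('wrist')['T_tool_cam']; f=200/np.tan(np.radians(camera_model('wrist')['vfov']/2))
for z in range(0,-60,-6):
  r=[]
  for x in (11,0,-11):
    c=np.linalg.inv(m)@np.array([x,0,z,1.]); r.append(round(float(190.6+f*np.arctan2(c[1],c[2])),1))
  w=np.linalg.inv(m)@np.array([11,0,z,1.]); print(z,r,'mm/px',round(float(w[2]/f),2))
im=cv2.imread('pics/s1.png')
cv2.imwrite('pics/s1d.png',cv2.resize(im[160:215,330:400],None,fx=10,fy=10,interpolation=cv2.INTER_CUBIC))
```

```text
0 [[ 460.3 -103.4]]
10 [[460.5 -93.7]]
20 [[460.7 -83.9]]
30 [[460.9 -74.1]]
40 [[461.1 -64.3]]
0 [213.1, 229.7, 245.5] mm/px 0.59
-6 [217.0, 234.1, 250.3] mm/px 0.58
-12 [221.3, 238.8, 255.2] mm/px 0.56
-18 [225.8, 243.7, 260.5] mm/px 0.54
-24 [230.6, 248.9, 266.1] mm/px 0.52
-30 [235.8, 254.5, 272.0] mm/px 0.5
-36 [241.3, 260.5, 278.3] mm/px 0.48
-42 [247.3, 266.9, 285.0] mm/px 0.47
-48 [253.6, 273.7, 292.1] mm/px 0.45
-54 [260.5, 280.9, 299.7] mm/px 0.43
```

View pics/s1d.png

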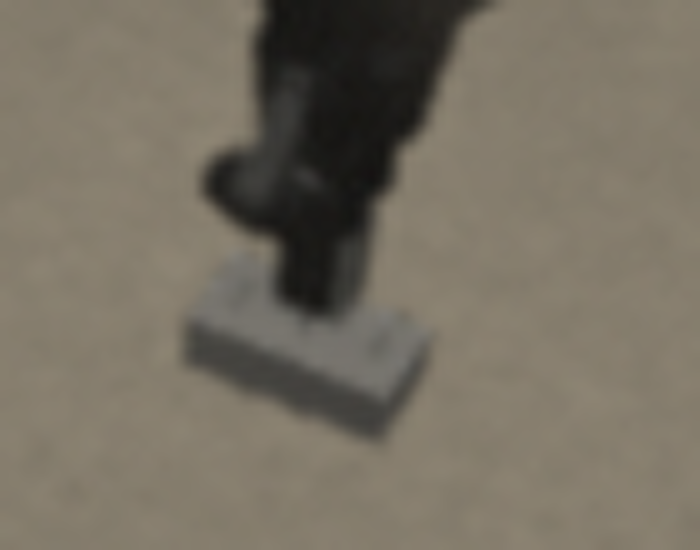

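Call:
arm_command(
  motion=[
    [[0, 0, 0], [0.001, -0.001, 0.005], -1],
    [[0, 0, 0], [0.002, -0.0015, 0.005], -1],
    [[0, 0, 0], [0.002, -0.0015, 0.005], -1],
    [[0, 0, 0], [0.002, -0.0015, 0.005], -1],
    [[0, 0, 0], [0.002, -0.0015, 0.005], -1],
  ],
)

```text
t: 3.9
position: [465.0, -74.0, 8.0]
ee_rot: [-180.0, 0.0, -20.4]
ft_force: [-0.4, -0.6, -0.2]
gripper_width: 0.711
```

Call:
arm_command(
  motion=[
    [[0, 0, 0], [0, 0, -0.008], -1],
    [[0, 0, 0], [0, 0, -0.016], -1],
    [[0, 0, 0], [0, 0, -0.024], -1],
    [[0, 0, 0], [0, 0, -0.03], -1],
    [[0, 0, 0], [0, 0, -0.033], -1],
  ],
)

```text
t: 4.32
position: [463.8, -73.6, -26.7]
ee_rot: [-180.0, 0.2, -20.4]
ft_force: [-0.7, 0.2, 0.3]
gripper_width: 1.002
```

Call:
arm_command(
  motion=[
    [[0, 0, 0], [0, 0, 0], 0],
    [[0, 0, 0], [0, 0, 0], 1],
    [[0, 0, 0], [0, 0, 0], 1],
    [[0, 0, 0], [0, 0, 0], 1],
    [[0, 0, 0], [0, 0, 0], 1],
  ],
)

```text
t: 4.73
position: [465.8, -74.2, -24.2]
ee_rot: [-180.0, -0.1, -20.4]
ft_force: [3.2, -0.4, -0.9]
gripper_width: 0.345
```

Run:
```python
from h import *
s=observe();print(s['t'],s['position'],s['ee_rot'],s['ft_force'],s['gripper_width'])
im,T=snap('wrist','w5')
```

```text
4.7333 [465.78130862 -74.2437759  -24.24761505] [-1.79996817e+02 -8.42181449e-02 -2.03619857e+01] [ 3.1860468  -0.38713088 -0.92126173] 0.344629979239212
```

View pics/w5.png

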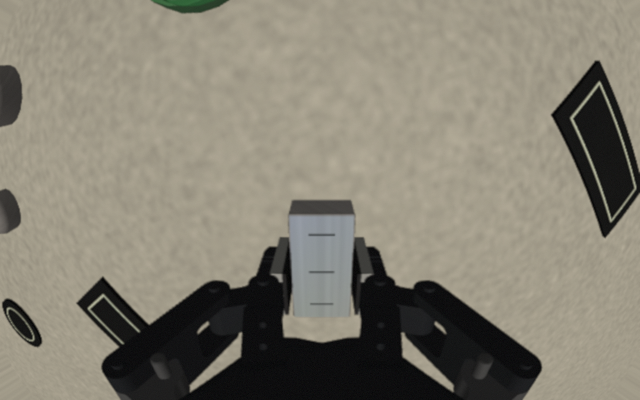

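Call:
arm_command(
  motion=[
    [[0, 0, 0], [0, 0, 0.01], 1],
    [[0, 0, 0], [0, 0, 0.035], 1],
    [[0, 0, 6], [0, 0.01, 0.065], 1],
    [[0, 0, 12], [0, 0.025, 0.09], 1],
    [[0, 0, 18], [0, 0.045, 0.1], 1],
  ],
)

```text
t: 5.2
position: [467.6, -29.9, 79.7]
ee_rot: [179.9, -0.4, -2.2]
ft_force: [1.5, 0.2, -0.7]
gripper_width: 0.341
```

Call:
arm_command(
  motion=[
    [[0, 0, 6], [0, 0.01, 0.01], 1],
    [[0, 0, 12], [0, 0.015, 0.02], 1],
    [[0, 0, 18], [0, 0.015, 0.03], 1],
    [[0, 0, 18], [0, 0.015, 0.03], 1],
    [[0, 0, 18], [0, 0.015, 0.03], 1],
  ],
)

```text
t: 5.62
position: [465.4, -14.0, 105.9]
ee_rot: [179.9, -0.1, 15.5]
ft_force: [-0.1, 0.7, -1.6]
gripper_width: 0.341
```

Run:
```python
from h import *
s=observe();print(s['t'],s['position'],s['ee_rot'],s['ft_force'],s['gripper_width'],np.abs(s['dq']).max())
im,T=snap('wrist','w6');M=masks(im)
b=blob(M['blue'],(320,260)); t=T[:3,3]; r=rect(cast('wrist',b,t[2]+44.2,T)); print(r,r[0]-t[:2])
```

```text
5.6167 [465.35690208 -14.03971351 105.85135518] [ 1.79946396e+02 -8.85838441e-02  1.54957299e+01] [-0.05225191  0.67341781 -1.63053547] 0.3413626937893743 1.1238460544159674Traceback (most recent call last):
  File "<stdin>", line 4, in <module>
  File "h.py", line 33, in blob
    return min(cs,key=lambda c:np.hypot(*(c[:,0].mean(0)-xy)))[:,0].astype(float)
           ~~~^^^^^^^^^^^^^^^^^^^^^^^^^^^^^^^^^^^^^^^^^^^^^^^^
ValueError: min() iterable argument is empty
```

View pics/w6.png

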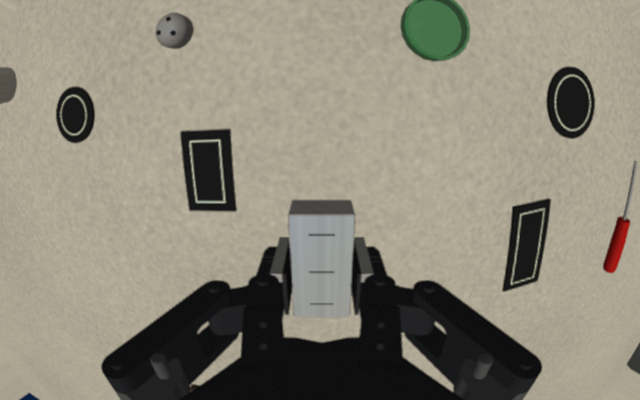

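```bash
cat >> h.py <<'E'
def intool(px,zt,T):  # px on horizontal plane at height zt above TCP -> tool-frame xy
    p=cast('wrist',px,T[2,3]+zt,T); d=np.c_[p,np.full(len(p),T[2,3]+zt)]-T[:3,3]; return d@T[:3,:3]
E
python3 - <<'E'
from h import *
im=cv2.imread('pics/w6.png');T=np.load('pics/w6.npy');M=masks(im)
p=intool([(290,214),(354,214),(351.5,316),(292.5,316)],44.2,T);print(p.round(1),p.mean(0))
b=blob(M['dark'],(208,170));print(b.min(0),b.max(0),rect(cast('wrist',b,4,T)))
b=blob(M['dark'],(75,114));print(circ(cast('wrist',b,4,T)))
E
```

```text
[[ 29.3 -14.3 -44.2]
 [ 29.3  14.1 -44.1]
 [-30.1  15.6 -44.2]
 [-30.  -15.7 -44.3]] [ -0.36202483  -0.06675392 -44.20069434]
[181. 130.] [235. 210.] (array([447.1,  93.4]), 79.1, 49.8, 15.4)
(array([469.8, 271.1]), array([61.8, 63.3]))
```

Call:
arm_command(
  motion=[
    [[0, 0, 0], [-0.004, 0.025, -0.01], 1],
    [[0, 0, 0], [-0.009, 0.055, -0.03], 1],
    [[0, 0, 0], [-0.014, 0.085, -0.05], 1],
    [[0, 0, 0], [-0.018, 0.107, -0.075], 1],
    [[0, 0, 0], [-0.018, 0.107, -0.09], 1],
  ],
)

```text
t: 6.08
position: [443.5, 95.6, 11.8]
ee_rot: [-179.9, 0.3, 15.7]
ft_force: [-0.1, 0.3, -0.5]
gripper_width: 0.34
```

Call:
arm_command(
  motion=[
    [[0, 0, 0], [0, 0, -0.01], 1],
    [[0, 0, 0], [0, 0, -0.015], 1],
    [[0, 0, 0], [0, 0, -0.015], 1],
  ],
)

```text
t: 6.33
position: [446.2, 92.4, -1.2]
ee_rot: [-180.0, 0.1, 15.5]
ft_force: [-0.6, -0.4, -0.0]
gripper_width: 0.341
```

Run:
```python
from h import *
s=observe();print(s['t'],s['position'],s['ee_rot'],s['ft_force'],s['gripper_width'],np.abs(s['dq']).max())
```

```text
6.3333 [446.21298456  92.44245553  -1.18069265] [-1.79960364e+02  1.49590435e-01  1.55326088e+01] [-0.59162347 -0.41915255 -0.03473908] 0.34071046971545055 1.8052045601598088
```

Call:
arm_command(
  motion=[
    [[0, 0, 0], [0.001, 0.0005, -0.005], 1],
    [[0, 0, 0], [0.001, 0.0005, -0.012], 1],
    [[0, 0, 0], [0.001, 0.0005, -0.017], 1],
    [[0, 0, 0], [0.001, 0.0005, -0.018], 1],
    [[0, 0, 0], [0.001, 0.0005, -0.018], 1],
  ],
)

```text
t: 6.75
position: [447.8, 93.3, -18.3]
ee_rot: [-180.0, 0.0, 15.6]
ft_force: [0.2, 0.6, -0.7]
gripper_width: 0.336
```

Call:
arm_command(
  motion=[
    [[0, 0, 0], [-0.0003, 0, -0.001], 1],
    [[0, 0, 0], [-0.0003, 0, -0.002], 1],
    [[0, 0, 0], [-0.0003, 0, -0.002], 1],
  ],
)

```text
t: 7.0
position: [447.8, 93.5, -19.9]
ee_rot: [180.0, -0.0, 15.6]
ft_force: [0.6, 0.6, -1.2]
gripper_width: 0.338
```

Call:
arm_command(
  motion=[
    [[0, 0, 0], [-0.0003, 0, -0.0005], 1],
    [[0, 0, 0], [-0.0003, 0, -0.001], 1],
    [[0, 0, 0], [-0.0003, 0, -0.001], 1],
  ],
)

```text
t: 7.25
position: [447.6, 93.5, -20.4]
ee_rot: [180.0, 0.0, 15.6]
ft_force: [-1.4, -0.6, 4.9]
gripper_width: 0.342
```

Call:
arm_command(
  motion=[
    [[0, 0, 0], [0, 0, 0.0003], 0.3],
    [[0, 0, 0], [0, 0, 0.0003], -0.2],
    [[0, 0, 0], [0, 0, 0.0003], -1],
    [[0, 0, 0], [0, 0, 0.0003], -1],
    [[0, 0, 0], [0, 0, 0.0003], -1],
  ],
)

```text
t: 7.67
position: [447.5, 93.5, -20.7]
ee_rot: [180.0, -0.0, 15.6]
ft_force: [-0.3, 0.2, 0.1]
gripper_width: 0.894
```

Call:
arm_command(
  motion=[
    [[0, 0, 0], [0, 0, 0.02], -1],
    [[0, 0, 0], [0, 0, 0.05], -1],
    [[0, 0, 0], [0, 0, 0.09], -1],
    [[0, 0, 5], [0.02, 0, 0.12], -1],
    [[0, 0, 10], [0.04, 0, 0.14], -1],
  ],
)

```text
t: 8.08
position: [488.9, 93.7, 123.0]
ee_rot: [179.9, -0.3, 25.9]
ft_force: [1.2, -0.6, -1.0]
gripper_width: 1.0
```

Run:
```python
from h import *
s=observe();print(s['t'],s['position'],s['ee_rot'],s['ft_force'],s['gripper_width'],np.abs(s['dq']).max())
im,T=snap('wrist','w7')
```

```text
8.0833 [488.88891453  93.67067736 122.98914503] [179.87421131  -0.25279057  25.89534858] [ 1.17981582 -0.56098573 -0.95225442] 1.0000538525310456 59.30844104044337
```

View pics/w7.png

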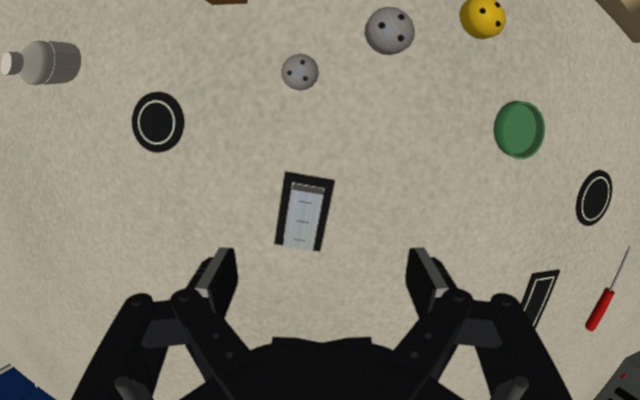

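Call:
arm_command(
  motion=[
    [[0, 0, -6], [0.03, 0, 0], -1],
    [[0, 0, -12], [0.07, 0.001, 0], -1],
    [[0, 0, -18], [0.11, 0.002, 0], -1],
    [[0, 0, -23], [0.14, 0.003, 0], -1],
    [[0, 0, -26], [0.153, 0.003, 0], -1],
  ],
)

```text
t: 8.55
position: [643.8, 96.2, 118.9]
ee_rot: [-180.0, -0.1, -0.6]
ft_force: [-1.2, -0.2, 0.6]
gripper_width: 0.997
```

Call:
arm_command(
  motion=[
    [[0, 0, 0], [0, 0, 0], -1],
    [[0, 0, 0], [0, 0, 0], -1],
    [[0, 0, 0], [0, 0, 0], -1],
  ],
)

```text
t: 8.8
position: [639.1, 96.6, 118.5]
ee_rot: [-180.0, 0.1, -0.3]
ft_force: [-0.1, 0.6, 0.4]
gripper_width: 1.0
```

Run:
```python
from h import *
s=observe();print(s['t'],s['position'],s['ee_rot'],s['ft_force'],s['gripper_width'],np.abs(s['dq']).max())
im,T=snap('wrist','w8')
```

```text
8.8 [639.11181486  96.5853808  118.46669749] [-1.79998564e+02  1.21556107e-01 -3.06050863e-01] [-0.05528456  0.58604537  0.40999189] 1.0001186724877413 1.0426619784756312
```

View pics/w8.png

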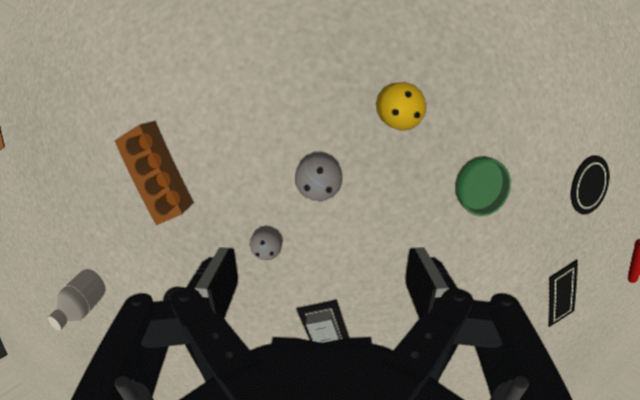

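```bash
cat >> h.py <<'E'
def grey(im,xy,rad=60):
    g=cv2.GaussianBlur(im,(3,3),0); lab=cv2.cvtColor(g,cv2.COLOR_BGR2LAB).astype(int)
    bg=np.median(lab[max(0,xy[1]-rad):xy[1]+rad,max(0,xy[0]-rad):xy[0]+rad].reshape(-1,3),axis=0)
    m=(np.abs(lab-bg).sum(2)>28).astype(np.uint8)*255
    return blob(m,xy,5)
E
python3 - <<'E'
from h import *
im=cv2.imread('pics/w8.png');T=np.load('pics/w8.npy')
b=grey(im,(319,176)); print(b.min(0),b.max(0))
c,r=cv2.minEnclosingCircle(b.astype(np.float32)); print(c,r)
C=(T@camera_model('wrist')['T_tool_cam'])[:3,3]; print('cam',C)
for z in (0,9,18):
    p=cast('wrist',b,z,T); print(z,circ(p),p.min(0),p.max(0))
E
```

```text
[295. 151.] [342. 201.]
(318.0738830566406, 175.82818603515625) 25.34141731262207
cam [721.6245409   96.7491534  288.53549477]
0 (array([639.2, 100. ]), array([46.1, 50.2])) [613.77122407  77.05754969] [664.30560605 122.9893134 ]
9 (array([641.8,  99.9]), array([44.7, 48.6])) [617.13538505  77.67177025] [666.09349844 122.17083025]
18 (array([644.3,  99.8]), array([43.3, 47. ])) [620.49954602  78.28599081] [667.88139082 121.35234711]
```

Call:
arm_command(
  motion=[
    [[0, 0, 0.3], [0.0033, 0.0033, -0.02], -1],
    [[0, 0, 0.3], [0.0033, 0.0033, -0.05], -1],
    [[0, 0, 0.3], [0.0033, 0.0033, -0.08], -1],
    [[0, 0, 0.3], [0.0033, 0.0033, -0.11], -1],
    [[0, 0, 0.3], [0.0033, 0.0033, -0.125], -1],
  ],
)

```text
t: 9.27
position: [639.8, 99.9, -9.6]
ee_rot: [-180.0, 0.4, -0.0]
ft_force: [-0.1, -0.8, -0.8]
gripper_width: 0.996
```

Call:
arm_command(
  motion=[
    [[0, 0, 0], [0, 0, -0.01], -1],
    [[0, 0, 0], [0, 0, -0.021], -1],
    [[0, 0, 0], [0, 0, -0.021], -1],
    [[0, 0, 0], [0, 0, -0.021], -1],
  ],
)

```text
t: 9.6
position: [644.3, 99.8, -25.8]
ee_rot: [180.0, -0.1, -0.1]
ft_force: [-0.6, 0.4, -0.2]
gripper_width: 1.002
```

Run:
```python
from h import *
s=observe();print(s['t'],s['position'],s['ee_rot'],s['ft_force'],s['gripper_width'],np.abs(s['dq']).max())
im,T=snap('wrist','w9')
```

```text
9.6 [644.3386583   99.81282229 -25.82878989] [ 1.79999816e+02 -6.74592587e-02 -5.54906922e-02] [-0.59584003  0.37400954 -0.161425  ] 1.002134879395693 1.0551038559133747
```

View pics/w9.png

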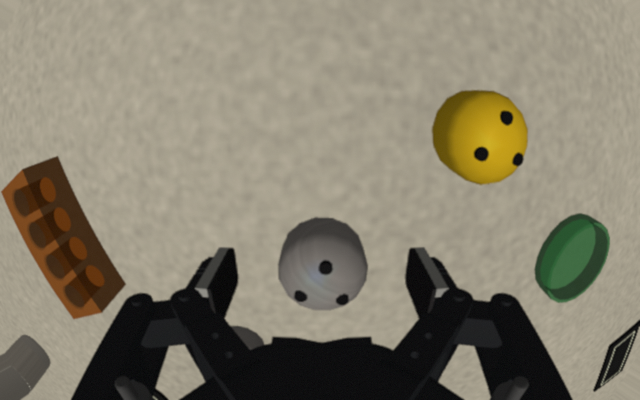

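Call:
arm_command(
  motion=[
    [[0, 0, 0], [-0.0015, 0, -0.0015], -1],
    [[0, 0, 0], [-0.0015, 0, -0.0015], -0.3],
    [[0, 0, 0], [-0.0015, 0, -0.0015], 0.5],
    [[0, 0, 0], [-0.0015, 0, -0.0015], 1],
    [[0, 0, 0], [-0.0015, 0, -0.0015], 1],
  ],
)

```text
t: 10.07
position: [642.9, 99.8, -27.2]
ee_rot: [-180.0, -0.1, -0.1]
ft_force: [1.6, 0.4, -1.1]
gripper_width: 0.494
```

Call:
arm_command(
  motion=[
    [[0, 0, 0], [0, 0, 0], 1],
    [[0, 0, 0], [0, 0, 0], 1],
    [[0, 0, 0], [0, 0, 0], 1],
  ],
)

```text
t: 10.32
position: [642.9, 99.8, -27.4]
ee_rot: [-180.0, -0.1, -0.1]
ft_force: [-0.3, 0.6, 4.1]
gripper_width: 0.495
```

Call:
arm_command(
  motion=[
    [[0, 0, 0], [0, 0, 0.012], 1],
    [[0, 0, 0], [0, 0, 0.04], 1],
    [[0, 0, 0], [-0.015, 0.015, 0.075], 1],
    [[0, 0, 0], [-0.04, 0.04, 0.105], 1],
    [[0, 0, 0], [-0.065, 0.065, 0.12], 1],
  ],
)

```text
t: 10.73
position: [579.8, 163.7, 95.2]
ee_rot: [-180.0, -0.3, -0.2]
ft_force: [0.6, 0.7, -0.3]
gripper_width: 0.498
```

Call:
arm_command(
  motion=[
    [[0, 0, 0], [-0.02, 0.025, 0], 1],
    [[0, 0, 0], [-0.045, 0.05, 0], 1],
    [[0, 0, 0], [-0.055, 0.06, 0], 1],
    [[0, 0, 0], [-0.055, 0.06, 0], 1],
    [[0, 0, 0], [-0.055, 0.06, 0], 1],
  ],
)

```text
t: 11.15
position: [522.6, 224.2, 91.2]
ee_rot: [180.0, 0.0, 0.0]
ft_force: [0.6, -0.2, -0.8]
gripper_width: 0.497
```

Run:
```python
from h import *
s=observe();print(s['t'],s['position'],s['ee_rot'],s['ft_force'],s['gripper_width'],np.abs(s['dq']).max())
im,T=snap('wrist','w10')
```

```text
11.15 [522.58595859 224.15355231  91.22631267] [1.79964012e+02 5.54623009e-04 3.76218939e-02] [ 0.58248953 -0.19214959 -0.7987301 ] 0.49654986927487116 1.8797736571037251
```

View pics/w10.png

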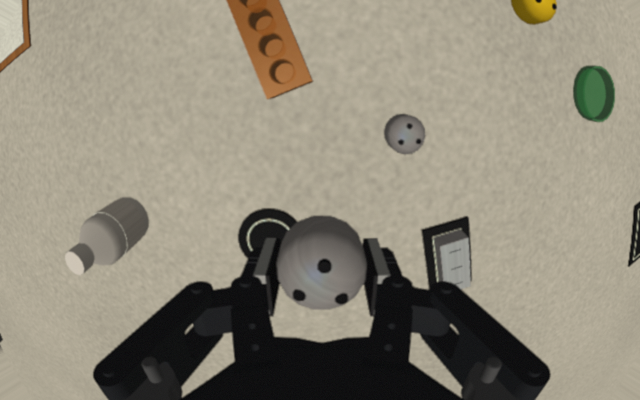

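Call:
arm_command(
  motion=[
    [[0, 0, 0], [-0.015, 0.013, -0.005], 1],
    [[0, 0, 0], [-0.033, 0.03, -0.025], 1],
    [[0, 0, 0], [-0.0523, 0.0468, -0.055], 1],
    [[0, 0, 0], [-0.0523, 0.0468, -0.085], 1],
    [[0, 0, 0], [-0.0523, 0.0468, -0.1], 1],
  ],
)

```text
t: 11.62
position: [468.6, 269.6, -12.4]
ee_rot: [179.9, 0.3, -0.1]
ft_force: [-1.5, -0.6, -0.8]
gripper_width: 0.495
```

Call:
arm_command(
  motion=[
    [[0, 0, 0], [0, 0, -0.005], 1],
    [[0, 0, 0], [0, 0, -0.007], 1],
    [[0, 0, 0], [0, 0, -0.007], 1],
    [[0, 0, 0], [0, 0, -0.007], 1],
  ],
)

```text
t: 11.95
position: [472.8, 270.7, -14.3]
ee_rot: [-179.9, -0.2, -0.1]
ft_force: [0.1, 0.4, -1.3]
gripper_width: 0.496
```

Run:
```python
from h import *
s=observe();print(s['t'],s['position'],s['ee_rot'],s['ft_force'],s['gripper_width'],np.abs(s['dq']).max())
```

```text
11.95 [472.77978638 270.71244448 -14.28697226] [-1.79948100e+02 -1.55936725e-01 -1.32396688e-01] [ 0.07190603  0.41002852 -1.25256883] 0.4961003445875183 0.6023836785497731
```

Call:
arm_command(
  motion=[
    [[0, 0, 0], [-0.0015, 0.0003, -0.004], 1],
    [[0, 0, 0], [-0.002, 0.0003, -0.008], 1],
    [[0, 0, 0], [-0.002, 0.0003, -0.008], 1],
    [[0, 0, 0], [-0.002, 0.0003, -0.008], 1],
  ],
)

```text
t: 12.28
position: [468.9, 271.2, -23.4]
ee_rot: [-180.0, -0.0, -0.1]
ft_force: [0.5, 0.4, -0.6]
gripper_width: 0.49
```

Call:
arm_command(
  motion=[
    [[0, 0, 0], [0, 0, -0.0005], 1],
    [[0, 0, 0], [0, 0, -0.001], 1],
    [[0, 0, 0], [0, 0, -0.001], 1],
  ],
)

```text
t: 12.53
position: [468.9, 271.1, -23.5]
ee_rot: [180.0, 0.0, -0.0]
ft_force: [-2.7, -1.3, 7.2]
gripper_width: 0.5
```

Call:
arm_command(
  motion=[
    [[0, 0, 0], [0, 0, 0.002], 1],
    [[0, 0, 0], [0.0013, 0, 0.002], 1],
    [[0, 0, 0], [0.0013, 0, 0.002], 1],
    [[0, 0, 0], [0.0013, 0, 0.001], 1],
    [[0, 0, 0], [0.0013, 0, -0.0002], 1],
  ],
)

```text
t: 12.95
position: [470.1, 271.1, -23.5]
ee_rot: [180.0, 0.1, -0.1]
ft_force: [-7.3, -2.3, 18.0]
gripper_width: 0.495
```

Call:
arm_command(
  motion=[
    [[0, 0, 0], [0, 0, 0], 1],
    [[0, 0, 0], [0, 0, 0], 1],
  ],
)

```text
t: 13.12
position: [470.1, 271.1, -23.5]
ee_rot: [180.0, 0.1, -0.1]
ft_force: [-4.8, -2.1, 8.5]
gripper_width: 0.496
```

Release, retreat sideways so I can see the result.

Call:
arm_command(
  motion=[
    [[0, 0, 0], [0, 0, 0.0005], 0.3],
    [[0, 0, 0], [0, 0, 0.0005], -0.3],
    [[0, 0, 0], [0, 0, 0.0005], -1],
    [[0, 0, 0], [0, 0, 0.0005], -1],
    [[0, 0, 0], [0, 0, 0.0005], -1],
  ],
)

```text
t: 13.53
position: [469.9, 271.0, -24.7]
ee_rot: [180.0, 0.0, -0.1]
ft_force: [-0.4, -0.3, -0.4]
gripper_width: 0.997
```

Call:
arm_command(
  motion=[
    [[0, 0, 0], [0, 0, 0.02], -1],
    [[0, 0, 0], [0, 0, 0.05], -1],
    [[0, 0, 0], [0, 0, 0.09], -1],
    [[0, 0, 5], [0.01, -0.02, 0.12], -1],
    [[0, 0, 10], [0.02, -0.04, 0.14], -1],
  ],
)

```text
t: 13.95
position: [491.5, 231.8, 119.3]
ee_rot: [-180.0, -0.3, 10.3]
ft_force: [-0.8, -0.1, 1.2]
gripper_width: 1.0
```

Call:
arm_command(
  motion=[
    [[0, 0, 0], [0.01, -0.01, 0], -1],
    [[0, 0, 0], [0.01, -0.01, 0], -1],
    [[0, 0, 0], [0.01, -0.01, 0], -1],
  ],
)

```text
t: 14.2
position: [499.7, 220.6, 114.5]
ee_rot: [-180.0, 0.1, 9.8]
ft_force: [-0.6, 0.7, 0.1]
gripper_width: 0.994
```

Run:
```python
from h import *
s=observe();print(s['t'],s['position'],s['ee_rot'],s['ft_force'],s['gripper_width'],np.abs(s['dq']).max())
im,T=snap('wrist','w11')
cv2.imwrite('pics/w11c.png',cv2.resize(im[80:280,180:460],None,fx=2.8,fy=2.8,interpolation=cv2.INTER_CUBIC))
```

```text
14.2 [499.6884801  220.57436263 114.54038234] [-1.79980841e+02  1.00185012e-01  9.78196085e+00] [-0.57396177  0.74376054  0.1208376 ] 0.9942337042566735 1.5738543512995877
```

View pics/w11.png

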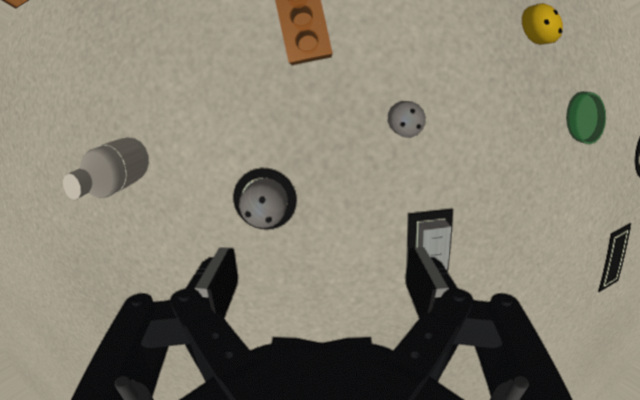

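View pics/w11c.png

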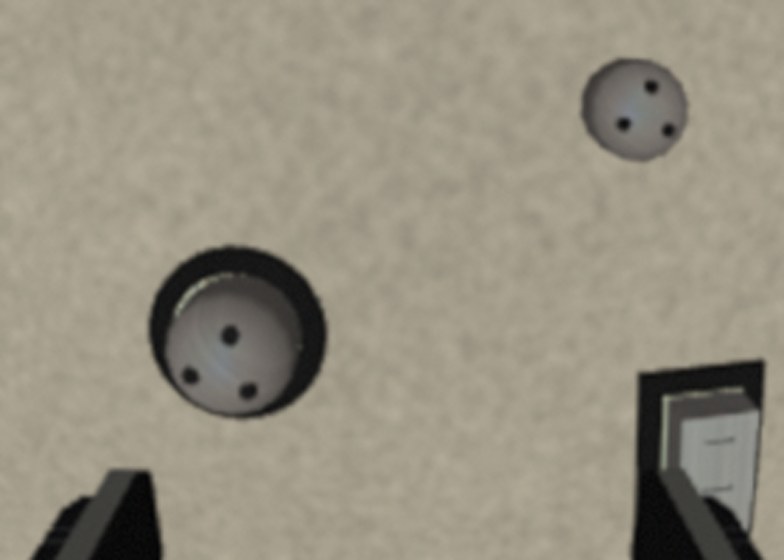

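Call:
arm_command(
  motion=[
    [[0, 0, 3], [0.03, 0.009, 0.005], -1],
    [[0, 0, 6], [0.07, 0.02, 0.01], -1],
    [[0, 0, 10], [0.11, 0.032, 0.01], -1],
    [[0, 0, 11], [0.14, 0.04, 0.01], -1],
    [[0, 0, 11], [0.15, 0.043, 0.01], -1],
  ],
)

```text
t: 14.67
position: [652.1, 265.5, 122.9]
ee_rot: [-180.0, 0.1, 21.0]
ft_force: [-0.9, -0.2, -0.5]
gripper_width: 0.999
```

Call:
arm_command(
  motion=[
    [[0, 0, 0], [0, 0, 0], -1],
    [[0, 0, 0], [0, 0, 0], -1],
    [[0, 0, 0], [0, 0, 0], -1],
  ],
)

```text
t: 14.92
position: [647.9, 264.3, 123.7]
ee_rot: [-180.0, 0.2, 21.0]
ft_force: [0.1, -0.0, -0.1]
gripper_width: 0.999
```

Run:
```python
from h import *
s=observe();print(s['t'],s['position'],s['ee_rot'],s['ft_force'],s['gripper_width'],np.abs(s['dq']).max())
im,T=snap('wrist','w12')
cv2.imwrite('pics/w12c.png',cv2.resize(im[80:280,240:400],None,fx=3,fy=3,interpolation=cv2.INTER_CUBIC))
```

```text
14.9167 [647.93351881 264.34728097 123.65529167] [-179.96240632    0.22258938   20.96665001] [ 0.11294489 -0.02431296 -0.09729944] 0.9991406726511655 1.2396768728282768
```

View pics/w12c.png

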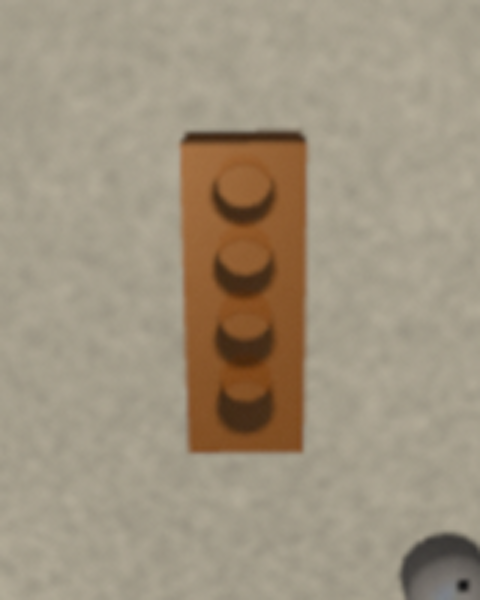

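Run:
```python
from h import *
T=np.load('pics/w12.npy')
p=cast('wrist',[(300.7,127),(342,127),(340.7,230.3),(303.3,230.3)],32,T);print(p.round(1),p.mean(0))
print([round(float(np.linalg.norm(p[i]-p[(i+1)%4])),1) for i in range(4)])
d=(p[0]+p[1]-p[2]-p[3])/2;print(np.degrees(np.arctan2(d[1],d[0])))
# pad rack corrections from w11/w7?
for n,g in (('w1',(396,180)),('w2',(495,110)),('w6',(527,245))):
    im=cv2.imread(f'pics/{n}.png');TT=np.load(f'pics/{n}.npy');print(rect(cast('wrist',blob(masks(im)['dark'],g),4,TT)))
```

```text
[[689.6 299.3]
 [702.1 266.7]
 [612.5 231.7]
 [600.  264.5]] [651.03465382 265.55172609]
[34.9, 96.1, 35.1, 96.1]
21.31987125182454
(array([ 454.7, -272.9]), 115.1, 54.6, 24.7)
(array([ 454.5, -272.9]), 115.8, 56.0, 24.8)
(array([ 454.4, -271.5]), 116.0, 56.7, 24.7)
```

Call:
arm_command(
  motion=[
    [[0, 0, 0.3], [0.003, 0.0012, -0.02], -1],
    [[0, 0, 0.3], [0.003, 0.0012, -0.05], -1],
    [[0, 0, 0.3], [0.003, 0.0012, -0.08], -1],
    [[0, 0, 0.3], [0.003, 0.0012, -0.11], -1],
    [[0, 0, 0.3], [0.003, 0.0012, -0.13], -1],
  ],
)

```text
t: 15.38
position: [649.9, 264.8, -7.6]
ee_rot: [-180.0, 0.3, 21.2]
ft_force: [-0.3, 0.3, 0.1]
gripper_width: 1.002
```

Call:
arm_command(
  motion=[
    [[0, 0, 0], [0, 0, -0.01], -1],
    [[0, 0, 0], [0, 0, -0.017], -1],
    [[0, 0, 0], [0, 0, -0.017], -1],
    [[0, 0, 0], [0, 0, -0.017], -1],
  ],
)

```text
t: 15.72
position: [653.7, 265.6, -20.0]
ee_rot: [180.0, -0.1, 21.2]
ft_force: [0.5, -0.2, 0.5]
gripper_width: 1.0
```

Run:
```python
from h import *
im,T=snap('wrist','w13')
s=observe();print(s['t'],s['position'],s['ee_rot'],s['ft_force'],s['gripper_width'],np.abs(s['dq']).max())
```

```text
15.7667 [654.35260702 265.69146662 -19.25218931] [179.97826519  -0.18892639  21.23807884] [ 0.16033927  0.59278171 -0.09951028] 0.9974069000812174 0.5775841890853182
```

View pics/w13.png

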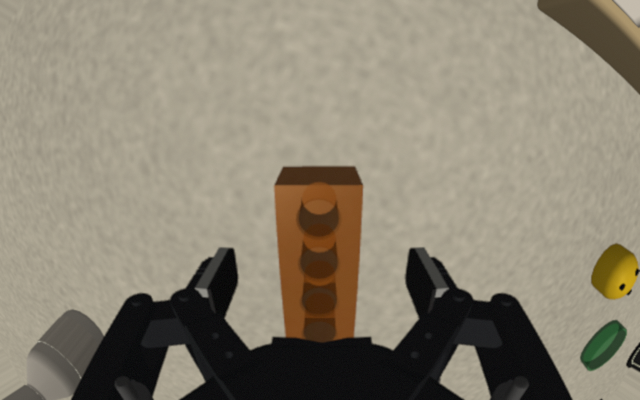

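Call:
arm_command(
  motion=[
    [[0, 0, 0], [-0.002, 0, -0.004], -1],
    [[0, 0, 0], [-0.003, -0.0003, -0.004], -0.3],
    [[0, 0, 0], [-0.003, -0.0003, -0.004], 0.5],
    [[0, 0, 0], [-0.003, -0.0003, -0.004], 1],
    [[0, 0, 0], [-0.003, -0.0003, -0.004], 1],
  ],
  grip_force=35,
)

```text
t: 16.18
position: [650.2, 265.1, -25.1]
ee_rot: [180.0, -0.0, 21.2]
ft_force: [0.7, 0.2, -0.6]
gripper_width: 0.455
```

Call:
arm_command(
  motion=[
    [[0, 0, 0], [0, 0, 0], 1],
    [[0, 0, 0], [0, 0, 0], 1],
    [[0, 0, 0], [0, 0, 0], 1],
  ],
)

```text
t: 16.43
position: [650.5, 265.1, -25.0]
ee_rot: [180.0, -0.0, 21.2]
ft_force: [1.4, -0.0, 2.4]
gripper_width: 0.413
```

Run:
```python
from h import *
im,T=snap('wrist','w14')
s=observe();print(s['t'],s['position'],s['ee_rot'],s['ft_force'],s['gripper_width'],np.abs(s['dq']).max())
cv2.imwrite('pics/w14c.png',cv2.resize(im[140:360,240:400],None,fx=2.7,fy=2.7,interpolation=cv2.INTER_CUBIC))
```

```text
16.4833 [650.48171045 265.10964079 -24.94306909] [ 1.79995671e+02 -5.07047986e-02  2.12381469e+01] [-0.33434674  0.39445262  2.12832405] 0.4187943796006042 0.205999119430134
```

View pics/w14c.png

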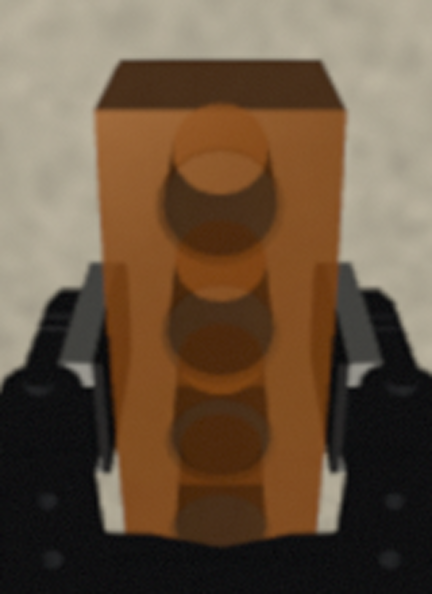

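Run:
```python
from h import *
T=np.load('pics/w14.npy')
print(intool([(275.2,180),(368.1,180)],56.9,T).round(1)); print(intool([(285,162.4),(359.5,162.4)],24.9,T).round(1))
```

```text
[[ 48.8 -18.  -56.9]
 [ 48.8  17.7 -56.9]]
[[ 48.2 -17.9 -24.9]
 [ 48.2  18.2 -24.9]]
```

Call:
arm_command(
  motion=[
    [[0, 0, 0], [0, 0, 0.01], 1],
    [[0, 0, 0], [0, 0, 0.035], 1],
    [[0, 0, 0], [0, 0, 0.07], 1],
    [[0, 0, 0], [-0.015, -0.01, 0.105], 1],
    [[0, 0, 0], [-0.035, -0.04, 0.13], 1],
  ],
)

```text
t: 16.9
position: [617.9, 228.9, 107.7]
ee_rot: [-180.0, -0.4, 21.4]
ft_force: [0.0, -0.3, 1.0]
gripper_width: 0.413
```

Call:
arm_command(
  motion=[
    [[0, 0, 1], [-0.015, -0.033, 0.005], 1],
    [[0, 0, 2], [-0.03, -0.067, 0.005], 1],
    [[0, 0, 3], [-0.046, -0.102, 0.005], 1],
    [[0, 0, 3.4], [-0.063, -0.137, 0.005], 1],
    [[0, 0, 3.4], [-0.08, -0.172, 0.005], 1],
  ],
)

```text
t: 17.32
position: [534.8, 53.2, 108.7]
ee_rot: [180.0, -0.0, 24.7]
ft_force: [0.6, -1.2, 0.3]
gripper_width: 0.417
```

Call:
arm_command(
  motion=[
    [[0, 0, 0], [-0.017, -0.035, 0], 1],
    [[0, 0, 0], [-0.034, -0.07, 0], 1],
    [[0, 0, 0], [-0.051, -0.105, 0], 1],
    [[0, 0, 0], [-0.067, -0.138, 0], 1],
    [[0, 0, 0], [-0.083, -0.168, 0], 1],
  ],
)

```text
t: 17.73
position: [451.8, -115.0, 108.8]
ee_rot: [180.0, -0.0, 24.6]
ft_force: [0.3, -0.3, -0.9]
gripper_width: 0.416
```

Call:
arm_command(
  motion=[
    [[0, 0, 0], [-0.015, -0.025, 0], 1],
    [[0, 0, 0], [-0.025, -0.045, 0], 1],
    [[0, 0, 0], [-0.034, -0.06, 0], 1],
    [[0, 0, 0], [-0.034, -0.06, 0], 1],
    [[0, 0, 0], [-0.034, -0.06, 0], 1],
  ],
)

```text
t: 18.15
position: [418.7, -173.8, 108.6]
ee_rot: [-180.0, -0.0, 24.5]
ft_force: [0.7, 0.7, -1.1]
gripper_width: 0.413
```

Run:
```python
from h import *
s=observe();print(s['t'],s['position'],s['ee_rot'],s['ft_force'],s['gripper_width'],np.abs(s['dq']).max())
im,T=snap('wrist','w15')
```

```text
18.15 [ 418.71987587 -173.82904833  108.59657002] [-1.79992724e+02 -2.30265013e-02  2.45061845e+01] [ 0.71227057  0.66038367 -1.05757575] 0.4127451386369767 1.8718622662991287
```

View pics/w15.png

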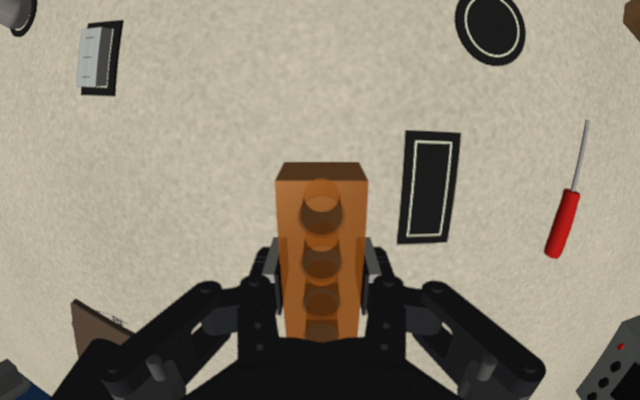

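Run:
```python
from h import *
im=cv2.imread('pics/w15.png');T=np.load('pics/w15.npy')
b=blob(masks(im)['dark'],(430,190));print(b.min(0),b.max(0),rect(cast('wrist',b,4,T)))
b=blob(masks(im)['dark'],(490,25));print(b.min(0),b.max(0),circ(cast('wrist',b[b[:,1]>1],4,T)))
print(intool([(276,181),(367.5,181)],56.9,T).round(1))
```

```text
[397. 131.] [459. 243.] (array([ 453.9, -272.4]), 114.9, 55.5, 24.8)
[455.   0.] [524.  65.] (array([ 630.4, -257.2]), array([79. , 80.9]))
[[ 48.4 -17.7 -56.9]
 [ 48.4  17.5 -56.9]]
```

Call:
arm_command(
  motion=[
    [[0, 0, 0.2], [0.01, -0.03, -0.005], 1],
    [[0, 0, 0.2], [0.02, -0.06, -0.025], 1],
    [[0, 0, 0.2], [0.031, -0.088, -0.05], 1],
    [[0, 0, 0.2], [0.0352, -0.0988, -0.08], 1],
    [[0, 0, 0.2], [0.0352, -0.0988, -0.1], 1],
  ],
)

```text
t: 18.62
position: [455.6, -273.5, 6.6]
ee_rot: [180.0, -0.0, 24.8]
ft_force: [-0.0, 0.2, -1.7]
gripper_width: 0.417
```

Call:
arm_command(
  motion=[
    [[0, 0, 0], [0, 0, -0.01], 1],
    [[0, 0, 0], [0, 0, -0.02], 1],
    [[0, 0, 0], [0, 0, -0.022], 1],
    [[0, 0, 0], [0, 0, -0.022], 1],
    [[0, 0, 0], [0, 0, -0.022], 1],
  ],
)

```text
t: 19.03
position: [455.2, -272.3, -12.4]
ee_rot: [179.9, -0.1, 24.9]
ft_force: [0.5, 0.0, -0.5]
gripper_width: 0.414
```

Run:
```python
from h import *
s=observe();print(s['t'],s['position'],s['ee_rot'],s['ft_force'],s['gripper_width'],np.abs(s['dq']).max())
```

```text
19.0333 [ 455.178984   -272.34483049  -12.44342513] [ 1.79890537e+02 -5.15093240e-02  2.48865065e+01] [ 0.52279096  0.0478577  -0.53661723] 0.41416715612682853 0.7253468691898688
```

Call:
arm_command(
  motion=[
    [[0, 0, -0.2], [-0.001, 0, -0.003], 1],
    [[0, 0, -0.2], [-0.0012, -0.0002, -0.006], 1],
    [[0, 0, -0.2], [-0.0012, -0.0002, -0.0065], 1],
    [[0, 0, -0.2], [-0.0012, -0.0002, -0.0065], 1],
  ],
)

```text
t: 19.37
position: [453.0, -272.5, -20.0]
ee_rot: [180.0, -0.0, 24.6]
ft_force: [0.2, -0.3, -1.3]
gripper_width: 0.417
```

Call:
arm_command(
  motion=[
    [[0, 0, 0], [0, 0, -0.0007], 1],
    [[0, 0, 0], [0, 0, -0.0014], 1],
    [[0, 0, 0], [0, 0, -0.0014], 1],
  ],
)

```text
t: 19.62
position: [453.2, -272.7, -21.0]
ee_rot: [180.0, 0.0, 24.6]
ft_force: [-0.5, 0.7, 4.5]
gripper_width: 0.415
```

Call:
arm_command(
  motion=[
    [[0, 0, 0], [0, 0, 0.0015], 1],
    [[0, 0, 0], [0.0007, 0, 0.0015], 1],
    [[0, 0, 0], [0.0007, 0, 0.0008], 1],
    [[0, 0, 0], [0.0007, 0, 0], 1],
    [[0, 0, 0], [0.0007, 0, 0], 1],
  ],
)

```text
t: 20.03
position: [453.9, -272.6, -21.0]
ee_rot: [-180.0, 0.0, 24.6]
ft_force: [-0.8, 1.2, 5.0]
gripper_width: 0.412
```

Call:
arm_command(
  motion=[
    [[0, 0, 0], [0, 0, 0.0003], 0.4],
    [[0, 0, 0], [0, 0, 0.0003], -0.2],
    [[0, 0, 0], [0, 0, 0.0003], -1],
    [[0, 0, 0], [0, 0, 0.0003], -1],
    [[0, 0, 0], [0, 0, 0.0003], -1],
  ],
)

```text
t: 20.45
position: [453.6, -272.4, -21.5]
ee_rot: [-180.0, 0.0, 24.6]
ft_force: [0.0, -0.1, -0.6]
gripper_width: 0.952
```

Call:
arm_command(
  motion=[
    [[0, 0, 0], [0, 0, 0.02], -1],
    [[0, 0, 0], [0, 0, 0.05], -1],
    [[0, 0, 0], [0, 0, 0.09], -1],
    [[0, 0, -5], [0.02, 0.01, 0.12], -1],
    [[0, 0, -10], [0.05, 0.03, 0.14], -1],
  ],
)

```text
t: 20.87
position: [504.3, -244.8, 122.6]
ee_rot: [179.7, -0.1, 14.2]
ft_force: [0.5, -1.5, 0.6]
gripper_width: 0.999
```

Call:
arm_command(
  motion=[
    [[0, 0, -5], [0.02, 0.02, 0], -1],
    [[0, 0, -10], [0.02, 0.04, 0.02], -1],
    [[0, 0, -15], [0.02, 0.06, 0.04], -1],
    [[0, 0, -15], [0.02, 0.06, 0.04], -1],
    [[0, 0, -15], [0.02, 0.06, 0.04], -1],
  ],
)

```text
t: 21.28
position: [524.6, -182.3, 159.8]
ee_rot: [179.9, -0.1, -0.2]
ft_force: [0.1, -0.1, 0.0]
gripper_width: 1.001
```

Run:
```python
from h import *
s=observe();print(s['t'],s['position'],s['ee_rot'],s['ft_force'],s['gripper_width'],np.abs(s['dq']).max())
im,T=snap('wrist','w16')
```

```text
21.2833 [ 524.55661482 -182.25690626  159.83555352] [ 1.79898164e+02 -1.35328219e-01 -1.74014212e-01] [ 0.10818843 -0.13689372  0.00523812] 1.0013554749090496 1.838440844824862
```

View pics/w16.png

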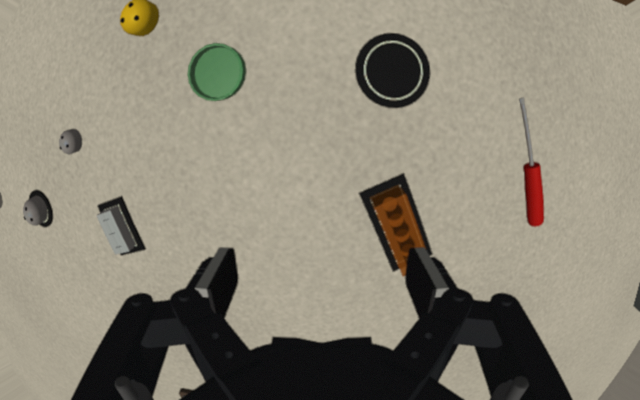

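Call:
arm_command(
  motion=[
    [[0, 0, 6], [-0.025, -0.022, 0], -1],
    [[0, 0, 12], [-0.05, -0.045, 0], -1],
    [[0, 0, 18], [-0.08, -0.07, 0], -1],
    [[0, 0, 24.7], [-0.11, -0.097, -0.01], -1],
    [[0, 0, 24.7], [-0.134, -0.119, -0.02], -1],
  ],
)

```text
t: 21.75
position: [387.6, -303.2, 137.8]
ee_rot: [180.0, 0.0, 24.6]
ft_force: [-0.1, -0.1, 0.1]
gripper_width: 0.999
```

Call:
arm_command(
  motion=[
    [[0, 0, 0], [0, 0, 0], -1],
    [[0, 0, 0], [0, 0, 0], -1],
    [[0, 0, 0], [0, 0, 0], -1],
  ],
)

```text
t: 22.0
position: [389.0, -301.8, 137.7]
ee_rot: [-179.9, 0.0, 24.2]
ft_force: [1.0, 0.1, 1.0]
gripper_width: 1.005
```

Run:
```python
from h import *
s=observe();print(s['t'],s['position'],s['ee_rot'],np.abs(s['dq']).max())
im,T=snap('wrist','w17')
cv2.imwrite('pics/w17c.png',cv2.resize(im[90:240,240:400],None,fx=4,fy=4,interpolation=cv2.INTER_CUBIC))
```

```text
22.0 [ 389.03903872 -301.76270815  137.7111216 ] [-1.79895516e+02  1.15883817e-02  2.42397699e+01] 1.954537080839569
```

View pics/w17c.png

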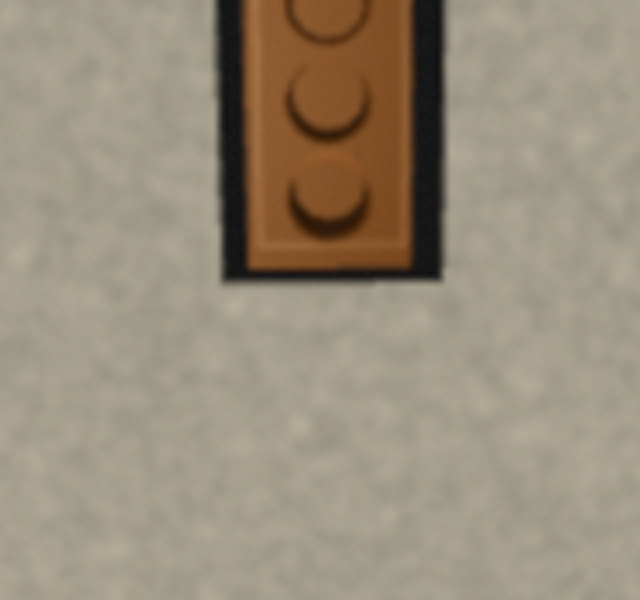

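Run:
```python
from h import *
im=cv2.imread('pics/w17.png')
cv2.imwrite('pics/w17d.png',cv2.resize(im[20:175,270:380],None,fx=3.8,fy=3.8,interpolation=cv2.INTER_CUBIC))
T=np.load('pics/w17.npy')
b=blob(((masks(im)['dark']>0)|(masks(im)['orange']>0)).astype(np.uint8)*255,(325,95));print('pad',b.min(0),b.max(0),rect(cast('wrist',b,4,T)))
b=blob(masks(im)['orange'],(325,95),3);print('rack',b.min(0),b.max(0),rect(cast('wrist',b,36,T)))
```

```text
pad [294.  45.] [350. 159.] (array([ 454.1, -272.8]), 114.1, 54.7, 24.8)
rack [300.  48.] [343. 157.] (array([ 454.5, -272. ]), 97.2, 37.4, 24.7)
```

View pics/w17d.png

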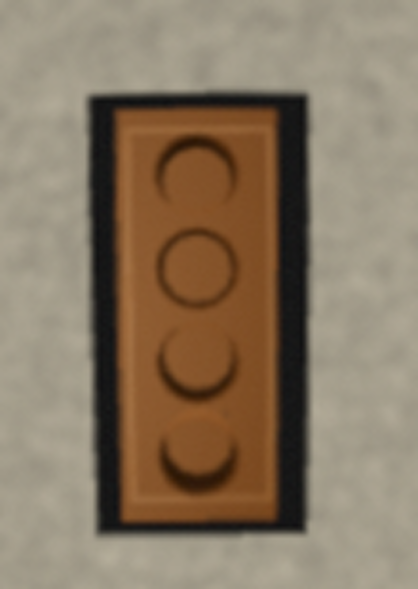

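Call:
arm_command(
  motion=[
    [[0, 0, 6], [0.02, 0.03, 0.005], -1],
    [[0, 0, 12], [0.04, 0.065, 0.01], -1],
    [[0, 0, 18], [0.06, 0.1, 0.01], -1],
    [[0, 0, 24], [0.075, 0.137, 0.01], -1],
    [[0, 0, 30], [0.085, 0.175, 0.01], -1],
  ],
)

```text
t: 22.47
position: [476.7, -124.0, 149.4]
ee_rot: [179.9, -0.0, 54.8]
ft_force: [0.8, 0.6, 0.4]
gripper_width: 1.001
```

Call:
arm_command(
  motion=[
    [[0, 0, 6], [0.005, 0.038, 0], -1],
    [[0, 0, 12], [0.005, 0.077, 0], -1],
    [[0, 0, 18], [0.005, 0.116, 0], -1],
    [[0, 0, 24], [0.005, 0.155, 0], -1],
    [[0, 0, 30], [0, 0.19, 0], -1],
  ],
)

```text
t: 22.88
position: [475.2, 67.0, 149.2]
ee_rot: [179.9, -0.0, 84.8]
ft_force: [0.0, -0.1, -0.4]
gripper_width: 1.004
```

Call:
arm_command(
  motion=[
    [[0, 0, 5.5], [-0.01, 0.025, 0], -1],
    [[0, 0, 5.5], [-0.015, 0.035, 0], -1],
    [[0, 0, 5.5], [-0.015, 0.035, 0], -1],
    [[0, 0, 5.5], [-0.015, 0.035, 0], -1],
  ],
)

```text
t: 23.22
position: [459.9, 99.0, 148.9]
ee_rot: [180.0, 0.0, 89.9]
ft_force: [-0.2, 0.4, 1.0]
gripper_width: 1.004
```

Run:
```python
from h import *
s=observe();print(s['t'],s['position'],s['ee_rot'],np.abs(s['dq']).max())
im,T=snap('wrist','w18')
cv2.imwrite('pics/w18c.png',cv2.resize(im[20:260,230:410],None,fx=2.5,fy=2.5,interpolation=cv2.INTER_CUBIC))
```

```text
23.2167 [459.92895278  99.00762407 148.91341529] [1.79955264e+02 3.57476544e-02 8.98979624e+01] 2.4011021984637764
```

View pics/w18.png

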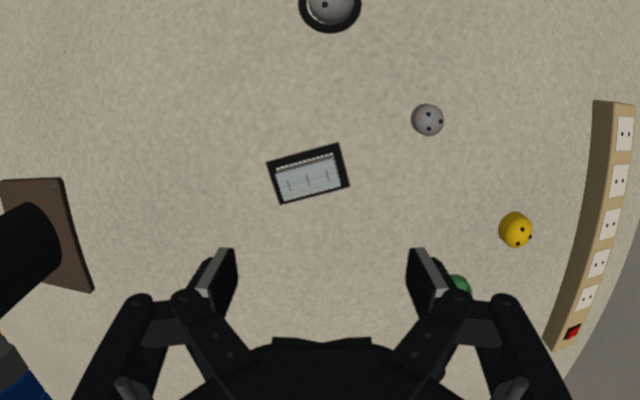

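View pics/w18c.png

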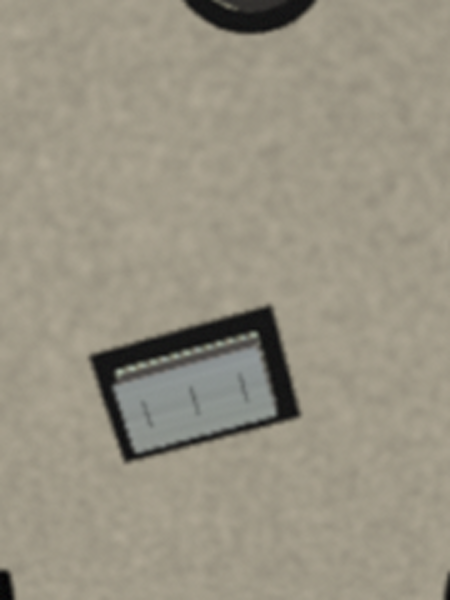

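Run:
```python
from h import *
T=np.load('pics/w18.npy'); g=lambda L: np.array(L)/2.5+[230,20]
im=cv2.imread('pics/w18.png')
p=cast('wrist',g([(112,385),(260,347),(277,415),(133,455)]),24,T);print('block',p.mean(0),rect(p))
p=cast('wrist',g([(90,356),(271,306),(300,415),(126,461)]),4,T);print('pad',p.mean(0),rect(p))
p=cast('wrist',g([(115,372),(258,334)]),4,T);print('line far',p)
p=cast('wrist',g([(116,384),(260,346)]),24,T);print('block far top',p)
cv2.imwrite('pics/w18e.png',cv2.resize(im[135:212,255:360],None,fx=7,fy=7,interpolation=cv2.INTER_CUBIC))
```

```text
block [447.49583441  93.16926746] (array([447.5,  92.7]), 61.0, 30.6, 14.5)
pad [447.15235923  94.02890531] (array([447.1,  94.1]), 78.7, 49.2, 15.5)
line far [[412.98660126 100.19073087]
 [473.24378541 116.19845974]]
block far top [[416.1999183  100.40004981]
 [473.25693772 115.53938057]]
```

View pics/w18e.png

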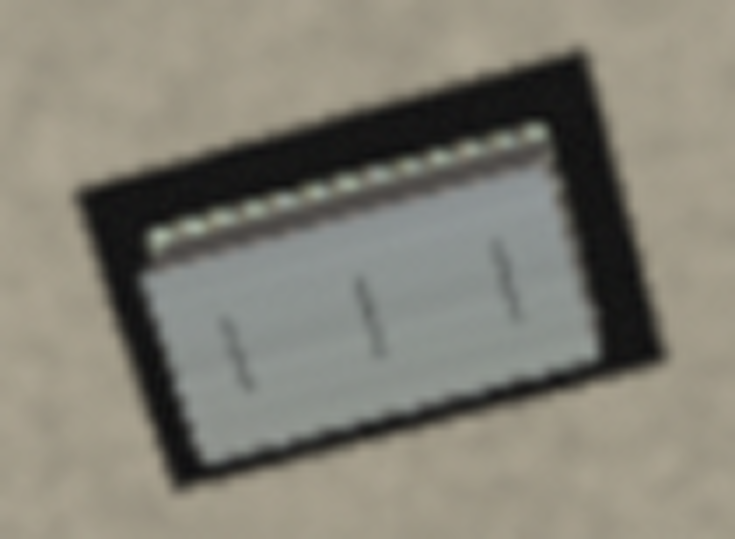

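Call:
arm_command(
  motion=[
    [[0, 0, 0], [0.003, 0.03, 0], -1],
    [[0, 0, 0], [0.007, 0.065, 0], -1],
    [[0, 0, 0], [0.01, 0.091, 0], -1],
    [[0, 0, 0], [0.01, 0.091, 0], -1],
    [[0, 0, 0], [0.01, 0.091, 0], -1],
  ],
)

```text
t: 23.68
position: [470.6, 189.1, 148.7]
ee_rot: [180.0, 0.0, 89.8]
ft_force: [-0.2, -0.7, -0.2]
gripper_width: 0.995
```

Run:
```python
from h import *
s=observe();print(s['t'],s['position'],s['ee_rot'],np.abs(s['dq']).max())
im,T=snap('wrist','w19')
m=masks(im)['dark']
b=grey(im,(322,100)) ; print(b.min(0),b.max(0),circ(cast('wrist',b,4,T)))
cv2.imwrite('pics/w19c.png',cv2.resize(im[30:180,250:400],None,fx=4,fy=4,interpolation=cv2.INTER_CUBIC))
```

```text
23.6833 [470.57137803 189.05498535 148.70302293] [1.79995719e+02 3.48659976e-02 8.98116824e+01] 1.5055958004323466
[287.  58.] [351. 121.] (array([469.2, 272.7]), array([64. , 64.3]))
```

View pics/w19c.png

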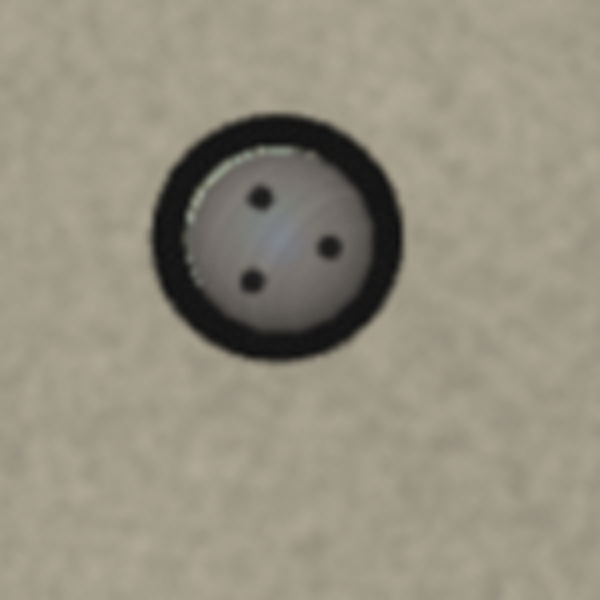

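Call:
arm_command(
  motion=[
    [[0, 0, -6.5], [0.02, -0.02, 0], -1],
    [[0, 0, -13], [0.035, -0.045, 0], -1],
    [[0, 0, -19.5], [0.05, -0.07, 0], -1],
    [[0, 0, -26], [0.065, -0.095, 0], -1],
    [[0, 0, -32.5], [0.08, -0.12, 0], -1],
  ],
)

```text
t: 24.15
position: [550.3, 66.2, 148.8]
ee_rot: [180.0, 0.0, 56.8]
ft_force: [0.4, 0.6, -0.2]
gripper_width: 0.999
```

Call:
arm_command(
  motion=[
    [[0, 0, -6.5], [0.015, -0.025, 0], -1],
    [[0, 0, -13], [0.03, -0.05, 0], -1],
    [[0, 0, -19.5], [0.045, -0.075, 0], -1],
    [[0, 0, -26], [0.06, -0.1, 0], -1],
    [[0, 0, -32.5], [0.07, -0.12, 0], -1],
  ],
)

```text
t: 24.57
position: [620.3, -55.0, 148.8]
ee_rot: [179.9, -0.0, 24.3]
ft_force: [-0.1, -0.7, 0.9]
gripper_width: 0.999
```

Call:
arm_command(
  motion=[
    [[0, 0, -6.5], [0.01, -0.015, -0.01], -1],
    [[0, 0, -13], [0.013, -0.023, -0.02], -1],
    [[0, 0, -19.5], [0.013, -0.023, -0.03], -1],
    [[0, 0, -24.8], [0.013, -0.023, -0.03], -1],
    [[0, 0, -24.8], [0.013, -0.023, -0.03], -1],
  ],
)

```text
t: 24.98
position: [631.5, -76.0, 117.4]
ee_rot: [-180.0, 0.1, -0.3]
ft_force: [0.4, 0.0, 0.4]
gripper_width: 1.0
```

Run:
```python
from h import *
s=observe();print(s['t'],s['position'],s['ee_rot'],np.abs(s['dq']).max())
im,T=snap('wrist','w20')
b=blob(masks(im)['green'],(320,180));print(b.min(0),b.max(0))
for z in (0,8,17):
  p=cast('wrist',b,z,T);print(z,circ(p),p.min(0),p.max(0))
b=blob(masks(im)['dark'],(520,180));print(b.min(0),b.max(0),circ(cast('wrist',b,4,T)))
```

```text
24.9833 [631.54593809 -75.9708153  117.37507361] [-1.79982848e+02  1.44998151e-01 -2.64495108e-01] 7.279885514851948
[285. 147.] [350. 211.]
0 (array([628.1, -71.4]), array([62.6, 64.9])) [ 595.84661651 -103.21099251] [660.75827192 -39.81846592]
8 (array([630.5, -71.6]), array([60.9, 63.1])) [ 599.1390429  -102.44794333] [662.24389442 -40.81993595]
17 (array([633.2, -71.7]), array([58.9, 61. ])) [ 602.84302258 -101.589513  ] [663.91521975 -41.94658972]
[459. 141.] [522. 213.] (array([ 631.8, -256.7]), array([79.3, 81.1]))
```

View pics/w20.png

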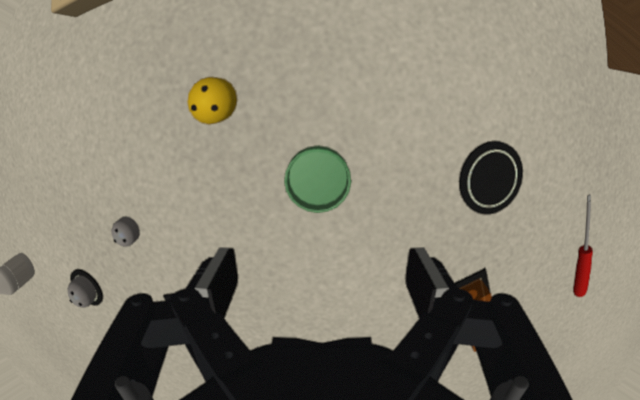

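Call:
arm_command(
  motion=[
    [[0, 0, 0.3], [0, 0.004, -0.02], -1],
    [[0, 0, 0.3], [0, 0.004, -0.05], -1],
    [[0, 0, 0.3], [0, 0.004, -0.08], -1],
    [[0, 0, 0.3], [0, 0.004, -0.11], -1],
    [[0, 0, 0.3], [0, 0.004, -0.118], -1],
  ],
)

```text
t: 25.45
position: [629.0, -69.5, -4.1]
ee_rot: [-179.9, 0.5, 0.4]
ft_force: [-1.4, 0.3, -0.7]
gripper_width: 1.002
```

Call:
arm_command(
  motion=[
    [[0, 0, 0], [0, 0, 0], -1],
    [[0, 0, 0], [0, 0, 0], -1],
    [[0, 0, 0], [0, 0, 0], -1],
  ],
)

```text
t: 25.7
position: [634.8, -70.3, 3.5]
ee_rot: [179.9, -0.2, 0.4]
ft_force: [-0.1, 0.5, -0.0]
gripper_width: 1.0
```

Run:
```python
from h import *
s=observe();print(s['t'],s['position'],s['ee_rot'],np.abs(s['dq']).max())
im,T=snap('wrist','w21')
b=blob(masks(im)['green'],(320,220));print(b.min(0),b.max(0))
for z in (0,8,17):
  p=cast('wrist',b,z,T);print(z,circ(p),p.min(0),p.max(0))
```

```text
25.7 [634.77168206 -70.33771251   3.46831834] [179.92752764  -0.24970079   0.35554909] 0.6470629951243267
[272. 187.] [377. 287.]
0 (array([625.2, -71.8]), array([65.9, 71.3])) [ 589.56021738 -105.52321457] [661.21376891 -38.35268306]
8 (array([629.4, -71.7]), array([62.8, 68. ])) [ 595.37971022 -103.84535146] [663.74005465 -39.76198683]
17 (array([634.1, -71.6]), array([59.4, 64.3])) [ 601.92663966 -101.95775545] [666.5821261  -41.34745357]
```

View pics/w21.png

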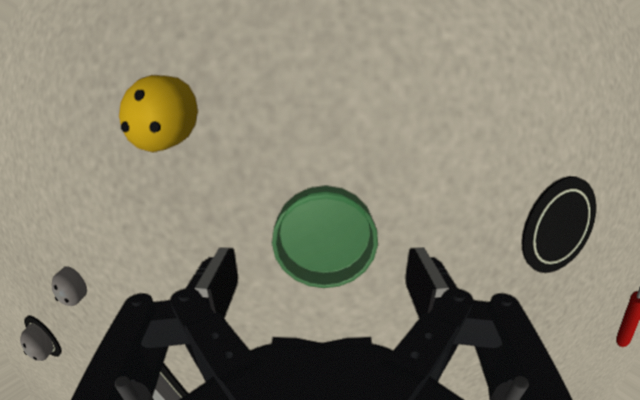

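Call:
arm_command(
  motion=[
    [[0, 0, -0.3], [-0.003, -0.0014, -0.008], -1],
    [[0, 0, -0.3], [-0.003, -0.0014, -0.018], -1],
    [[0, 0, -0.3], [-0.003, -0.0014, -0.027], -1],
    [[0, 0, -0.3], [-0.003, -0.0014, -0.032], -1],
    [[0, 0, -0.3], [-0.003, -0.0014, -0.032], -1],
  ],
  grip_force=25,
)

```text
t: 26.17
position: [627.9, -70.4, -33.7]
ee_rot: [-179.9, 0.2, 0.0]
ft_force: [-0.5, -0.0, -0.4]
gripper_width: 1.002
```

Call:
arm_command(
  motion=[
    [[0, 0, 0], [0, 0, 0], -1],
    [[0, 0, 0], [0, 0, 0], -1],
  ],
)

```text
t: 26.33
position: [629.9, -70.9, -31.3]
ee_rot: [180.0, -0.0, 0.0]
ft_force: [-0.0, -0.2, 0.2]
gripper_width: 1.0
```

Call:
arm_command(
  motion=[
    [[0, 0, 0], [0.001, -0.0008, 0.001], -0.3],
    [[0, 0, 0], [0.001, -0.0008, 0.001], 0.2],
    [[0, 0, 0], [0.001, -0.0008, 0.001], 0.6],
    [[0, 0, 0], [0.001, -0.0008, 0.001], 1],
    [[0, 0, 0], [0.001, -0.0008, 0.001], 1],
  ],
)

```text
t: 26.75
position: [631.6, -72.0, -29.3]
ee_rot: [180.0, -0.1, 0.0]
ft_force: [0.1, -0.2, 3.7]
gripper_width: 0.699
```

Call:
arm_command(
  motion=[
    [[0, 0, 0], [0, 0, 0], 1],
    [[0, 0, 0], [0, 0, 0], 1],
  ],
)

```text
t: 26.92
position: [631.7, -72.0, -29.3]
ee_rot: [180.0, -0.1, 0.0]
ft_force: [0.4, -0.1, 5.3]
gripper_width: 0.698
```

Run:
```python
from h import *
s=observe();print(s['t'],s['position'],s['ee_rot'],s['ft_force'],s['gripper_width'],np.abs(s['dq']).max())
im,T=snap('wrist','w22')
```

```text
26.9167 [631.65284969 -71.97730259 -29.33422117] [ 1.79967965e+02 -1.07608288e-01  3.62923947e-02] [ 0.3739951  -0.12078149  5.31637473] 0.6979369592575677 0.10246612594089653
```

View pics/w22.png

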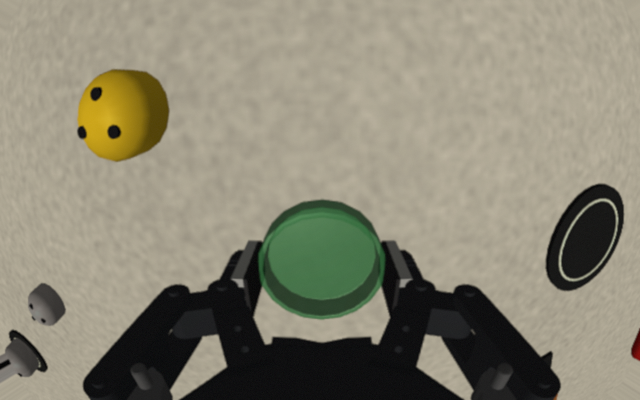

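Call:
arm_command(
  motion=[
    [[0, 0, 0], [0, 0, 0.008], 1],
    [[0, 0, 0], [0, 0, 0.025], 1],
    [[0, 0, 0], [0, -0.01, 0.05], 1],
    [[0, 0, 0], [0, -0.03, 0.075], 1],
    [[0, 0, 0], [0, -0.055, 0.09], 1],
  ],
)

```text
t: 27.38
position: [630.9, -125.9, 61.7]
ee_rot: [-180.0, -0.0, 0.2]
ft_force: [0.8, 0.2, -0.1]
gripper_width: 0.698
```

Call:
arm_command(
  motion=[
    [[0, 0, 0], [0, -0.02, 0.01], 1],
    [[0, 0, 0], [0, -0.03, 0.02], 1],
    [[0, 0, 0], [0, -0.03, 0.02], 1],
    [[0, 0, 0], [0, -0.03, 0.02], 1],
  ],
)

```text
t: 27.72
position: [630.3, -156.5, 79.5]
ee_rot: [-180.0, 0.0, -0.0]
ft_force: [0.3, 0.8, -1.3]
gripper_width: 0.701
```

Run:
```python
from h import *
s=observe();print(s['t'],s['position'],s['ee_rot'],s['ft_force'],s['gripper_width'],np.abs(s['dq']).max())
im,T=snap('wrist','w23')
b=blob(masks(im)['dark'],(450,180));print(b.min(0),b.max(0),circ(cast('wrist',b,4,T)))
im=cv2.imread('pics/w16.png');TT=np.load('pics/w16.npy')
b=blob(masks(im)['dark'],(393,70));print(circ(cast('wrist',b,4,TT)))
```

```text
27.7167 [ 630.3362427  -156.47957972   79.45647174] [-1.79951292e+02  3.44242367e-02 -2.16620522e-02] [ 0.26228409  0.81475954 -1.30103373] 0.7013493877577665 1.5981922791574437
[393. 144.] [477. 231.] (array([ 631.8, -257.2]), array([79.5, 80.7]))
(array([ 631.2, -257.6]), array([79. , 79.7]))
```

View pics/w23.png

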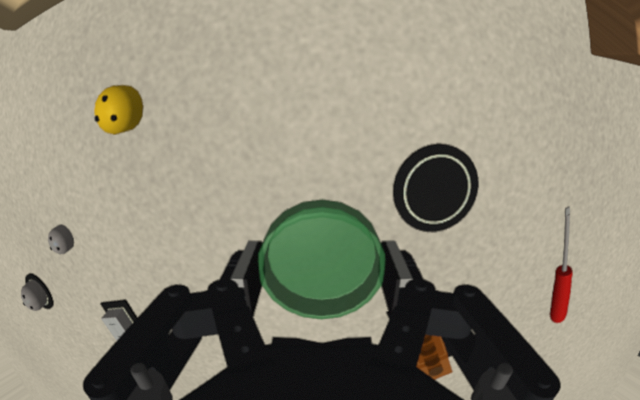

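Call:
arm_command(
  motion=[
    [[0, 0, 0], [0.0003, -0.03, 0], 1],
    [[0, 0, 0], [0.0006, -0.065, -0.01], 1],
    [[0, 0, 0], [0.001, -0.09, -0.035], 1],
    [[0, 0, 0], [0.0013, -0.1008, -0.065], 1],
    [[0, 0, 0], [0.0013, -0.1008, -0.08], 1],
  ],
)

```text
t: 28.18
position: [629.3, -257.2, -5.4]
ee_rot: [-179.8, 0.3, -0.1]
ft_force: [-0.9, 1.2, -1.9]
gripper_width: 0.7
```

Call:
arm_command(
  motion=[
    [[0, 0, 0], [0, 0, -0.008], 1],
    [[0, 0, 0], [0, 0, -0.013], 1],
    [[0, 0, 0], [0, 0, -0.013], 1],
    [[0, 0, 0], [0, 0, -0.013], 1],
    [[0, 0, 0], [0, 0, -0.013], 1],
  ],
)

```text
t: 28.6
position: [633.4, -257.1, -11.4]
ee_rot: [179.9, -0.1, 0.1]
ft_force: [1.0, 0.0, -0.8]
gripper_width: 0.7
```

Run:
```python
from h import *
s=observe();print(s['t'],s['position'],s['ee_rot'],s['ft_force'],s['gripper_width'],np.abs(s['dq']).max())
```

```text
28.6 [ 633.42320893 -257.09382736  -11.41108962] [ 1.79921724e+02 -1.42339412e-01  1.10094304e-01] [ 0.9740755   0.03368149 -0.77307837] 0.6998677519754534 0.5728256955297202
```

Call:
arm_command(
  motion=[
    [[0, 0, 0], [-0.001, -0.0002, -0.004], 1],
    [[0, 0, 0], [-0.0015, -0.0002, -0.008], 1],
    [[0, 0, 0], [-0.0015, -0.0002, -0.011], 1],
    [[0, 0, 0], [-0.0015, -0.0002, -0.011], 1],
    [[0, 0, 0], [-0.0015, -0.0002, -0.011], 1],
  ],
)

```text
t: 29.02
position: [630.2, -257.6, -24.7]
ee_rot: [-180.0, 0.0, 0.0]
ft_force: [-0.2, -0.4, -0.4]
gripper_width: 0.7
```

Call:
arm_command(
  motion=[
    [[0, 0, 0], [0, 0, 0], 1],
    [[0, 0, 0], [0, 0, 0], 1],
  ],
)

```text
t: 29.18
position: [630.6, -257.8, -24.2]
ee_rot: [180.0, -0.0, 0.0]
ft_force: [-0.2, 0.3, -0.8]
gripper_width: 0.699
```

Call:
arm_command(
  motion=[
    [[0, 0, 0], [0.0007, 0.0004, 0], 1],
    [[0, 0, 0], [0.0007, 0.0004, -0.0006], 1],
    [[0, 0, 0], [0.0007, 0.0004, -0.0012], 1],
    [[0, 0, 0], [0.0007, 0.0004, -0.0012], 1],
  ],
)

```text
t: 29.52
position: [631.4, -257.4, -25.3]
ee_rot: [180.0, -0.0, 0.0]
ft_force: [0.3, 0.5, 1.2]
gripper_width: 0.698
```

Contact. Release gently, rise and look.

Call:
arm_command(
  motion=[
    [[0, 0, 0], [0, 0, -0.0002], 1],
    [[0, 0, 0], [0, 0, -0.0002], 0],
    [[0, 0, 0], [0, 0, -0.0002], -1],
    [[0, 0, 0], [0, 0, -0.0002], -1],
    [[0, 0, 0], [0, 0, -0.0002], -1],
  ],
)

```text
t: 29.93
position: [631.1, -257.3, -25.8]
ee_rot: [-180.0, 0.0, 0.0]
ft_force: [-0.2, -0.2, -0.2]
gripper_width: 0.996
```

Call:
arm_command(
  motion=[
    [[0, 0, 0], [0, 0, 0], -1],
    [[0, 0, 0], [0, 0, 0.015], -1],
    [[0, 0, 0], [0, 0, 0.045], -1],
    [[0, 0, 0], [-0.005, 0, 0.085], -1],
    [[0, 0, 0], [-0.02, 0, 0.12], -1],
  ],
)

```text
t: 30.35
position: [612.3, -257.4, 97.1]
ee_rot: [180.0, -0.1, 0.1]
ft_force: [-0.5, -0.7, 0.6]
gripper_width: 0.997
```

Call:
arm_command(
  motion=[
    [[0, 0, 0], [-0.025, 0, 0.03], -1],
    [[0, 0, 0], [-0.05, 0, 0.05], -1],
    [[0, 0, 0], [-0.06, 0, 0.05], -1],
    [[0, 0, 0], [-0.06, 0, 0.05], -1],
    [[0, 0, 0], [-0.06, 0, 0.05], -1],
  ],
)

```text
t: 30.77
position: [550.9, -257.1, 144.1]
ee_rot: [-180.0, -0.0, -0.0]
ft_force: [-1.1, 0.1, -0.7]
gripper_width: 1.0
```

Run:
```python
from h import *
s=observe();print(s['t'],s['position'],s['ee_rot'],s['ft_force'],s['gripper_width'],np.abs(s['dq']).max())
im,T=snap('wrist','w24')
cv2.imwrite('pics/w24c.png',cv2.resize(im[50:200,240:400],None,fx=4,fy=4,interpolation=cv2.INTER_CUBIC))
```

```text
30.7667 [ 550.89506898 -257.08656668  144.06495457] [-1.79978315e+02 -2.30741338e-03 -6.19057679e-03] [-1.05215338  0.12691216 -0.69873292] 1.0001304646132534 2.643654971556756
```

View pics/w24c.png

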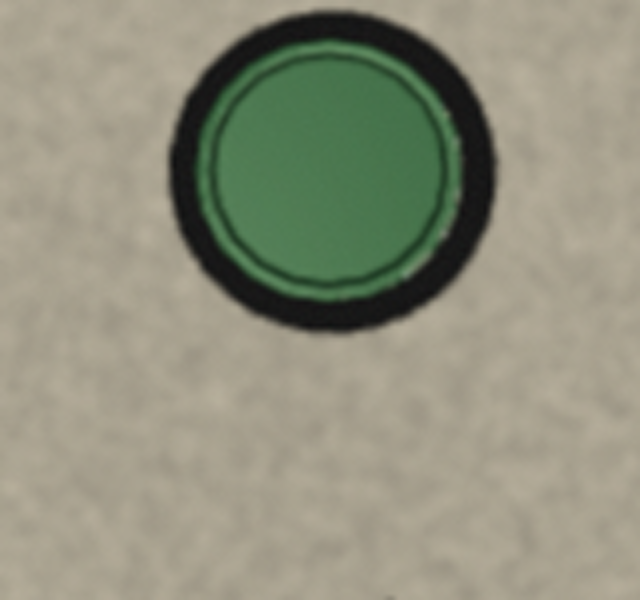

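Run:
```python
from h import *
im,_=snap('side','s2'); cv2.imwrite('pics/s2c.png',cv2.resize(im[80:400,200:440],None,fx=1.85,fy=1.85,interpolation=cv2.INTER_CUBIC))
a=cv2.imread('pics/side0.png')
for n,(x,y) in {'bottle':(323,375),'driver':(350,112)}.items(): print(n,cv2.absdiff(a,im)[y-18:y+18,x-30:x+30].max())
```

```text
bottle 15
driver 107
```

View pics/s2c.png

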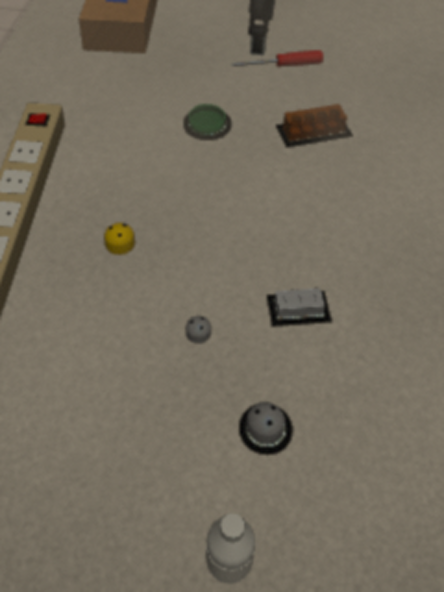

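```bash
python3 -c "
from bench import close_job,observe
print(close_job(),observe()['t'])"
```

```text
the job is handed in; nothing more can be done
the job is handed in; nothing more can be done
```

All four pieces are on their matching pads: I placed the gauge block, then the larger grey shell, then the vial rack, and the petri dish last. The gripper was open and clear when I handed the job in, about 31 s into the 104 s allowed.

- **Placement:** close wrist-camera views put every piece within about 1 mm of the centre of its pad. The rack is lined up to within about 0.2°. The block's two angle readings (pad 15.5°, block 14.5°) differ by about 1°.
- **Bystanders:** the bottle, the screwdriver, and the yellow and small grey pieces like the shell were left alone. In the last side view the bottle and screwdriver are where they started. An automatic image comparison flagged a change at the screwdriver, but the gripper was partly in that area of the view and the screwdriver's ends had not moved.
- **First grasp missed:** the first attempt on the block closed on air just above it, without disturbing it. The real fingertips sit about 29 mm above the TCP height the robot reports, so I corrected for that on every later grasp.
- **Forces:** wrist force stayed below about 20 N in the readings I saw. The highest, 18 N, came while I was settling the shell on its pad.

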